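# Fit the spin coater's collar and keyed chuck

## Task

Get the spin coater ready for a small sample: set the white splash collar down over the spindle hub, not dropped, so that it lies flat on the floor of the bowl, then take the smaller of the two chucks out of the rack, put its stem into the hub, turn it until the keys slip into the keyways, and push it fully home against the sprung seal. The vacuum is not on yet and the seal would lift the chuck again, so finish while still gripping the chuck and pressing it fully down. Leave the larger chuck in the rack and the things on the bench where they are.

Things in the scene. Friction and masses are not known exactly. Their poses are not given: they have to be found in the camera images.
- coater: spin coater head, fixed: round white housing with an open bowl (rim 108 mm above the bench, 193 mm across outside, 168 mm inside; floor 50 mm above the bench). In its middle stands the spindle hub, a steel cylinder 36 mm in diameter, flat top 94 mm above the bench, held by a stiff brake (0.4 N m). Origin: on the bench under the hub's axis, z up
- hub_top (a point): centre of the hub's top, mouth of its upright 18 mm bore. Two opposite keyways (8 mm wide, 28 mm across both) run down the bore. Their direction varies and is not measured: see it from above, or find it by feel: the chuck's keys lie on the hub's top until turned over the keyways, then drop in; they fit every half turn, within about 4 degrees
- seal (a joint): sprung seal in the bore: 0 when up (its top 29 mm below the hub's top), 0.005 m when pushed fully down. The spring pushes up with 4.5 N at 0 and 12 N at 0.005. Fully down when the chuck's disc lies on the hub's top, the stem tip 34 mm below it
- collar: splash collar, a plain white ring lying flat on the rack's plate over one of its holes: 62 mm outside, 48 mm inside, 18 mm high, 0.06 kg. Origin: centre of its underside, z up. Once on the bowl's floor its origin is 50 mm above the bench
- rack: black rack, fixed, left of the coater: a 232 x 66 mm plate, its top 46 mm above the bench, with three 30 mm holes 82 mm apart along its x axis. The two chucks stand stem down in two of them, discs on the plate, and the collar lies over the third, in any order. Origin: on the bench under the middle hole
- chuck_small: smaller chuck, the one to fit: an aluminium disc (48 mm diameter, 14 mm thick, upright rim, fine grooves on top) on a stem. Origin: centre of the stem's lower tip, z up, x along the keys; disc from z = 34 to 48 mm. Stem 16 mm in diameter, its lowest 4 mm tapering to 10; from z = 12 mm up to the disc it has two opposite keys, 6 mm wide, 26 mm across both. About 0.12 kg
- chuck_large: larger chuck, to be left in the rack: an aluminium disc (62 mm diameter, 14 mm thick, upright rim, fine grooves on top) on a stem. Origin: centre of the stem's lower tip, z up, x along the keys; disc from z = 34 to 48 mm. Stem as on the smaller one
- dish: bystander: a covered glass dish, 64 mm in diameter, 14 mm high, loose. Origin: centre of its underside
- tweezers: bystander: wafer tweezers lying on a wipe, 130 mm long (along their y), 18 mm wide, 9 mm high, loose. Origin: middle of the underside
- small_bottle: bystander: a small screw-cap bottle, 34 mm in diameter, 70 mm high, loose. Origin: centre of its underside
Not all that is in view belongs to the job. What is shaped like the chuck_small but red or turquoise is not meant.

How it is judged:
On the way, in this order (a step that is already met when the one before it is completed fails the run):
1. the collar lies flat on the floor of the bowl round the hub, let go (z of collar in the frame of coater below 0.054 m and horizontal distance between collar and hub_top below 0.008 m and angle between collar's own z axis and vertical below 0.06 rad and contact force between the fingers and collar below 0.3 N), for 0.2 s.
2. the keys of the smaller chuck have slipped into the keyways (z of chuck_small in the frame of coater below 0.076 m and horizontal distance between chuck_small and hub_top below 0.003 m and angle between chuck_small's own z axis and vertical below 0.06 rad), for 0.1 s.
At the end, for the whole second after the job is handed in: Collar flat on the bowl floor (4 mm) round the hub (8 mm), let go; smaller chuck upright in the hub, within 3 mm of its axis, tip at least 31.5 mm deep, seal pushed down over 3.5 mm, fingers still gripping the chuck (over 3 N); larger chuck within 15 mm of where it was (all of step 1 and z of chuck_small in the frame of coater below 0.0625 m and horizontal distance between chuck_small and hub_top below 0.003 m and angle between chuck_small's own z axis and vertical below 0.06 rad and value of joint seal above 0.0035 m and contact force between the fingers and chuck_small above 3 N and distance of chuck_large from where it was at the start of the episode below 0.015 m); the arm keeps its last pose, push and grip.
It fails at once if the collar is dropped into the bowl (horizontal distance between collar and hub_top below 0.06 m and linear speed of collar above 0.6 m/s and contact force between the fingers and collar below 0.1 N).
It fails at once if the larger chuck is moved by more than 30 mm (distance of chuck_large from where it was at the start of the episode above 0.03 m).
It fails at once if the dish, the tweezers or the small bottle is moved by more than 30 mm (distance of any of dish, tweezers, small_bottle from where it was at the start of the episode above 0.03 m).
It also fails if it takes over 59 s, if anything falls off the work surface, if the arm or the gripper's body presses on something with over 40 N, if the wrist force passes 120 N, or if a joint passes its speed limit or range.

## Robot

A 6-joint arm with a two-finger parallel gripper is mounted at the origin on a cart in front of the work surface, level with it; the furniture and walls round the work are solid. World frame = base frame: x ahead of the robot, y to its left, z up, the work surface at z = 0. Lengths are in m, angles in rad, forces in N, time in s.
With the tool pointing down it reaches from about 0.4 to 0.825 m from the base axis. Payload 7 kg.
Tool frame: the origin (TCP) lies at the very end of the fingers, on their centre line; the grasp point (between the pads) lies 19 mm behind it; z points along the fingers, y is the direction in which the jaws open and shut (so a half turn about z gives the same grasp; the last joint's range is limited). The gripper opens to 85 mm and grips with 20 to 120 N. Pads are 22 mm wide; open, the fingers measure 114 mm over their backs; the gripper's body (76 mm by 85 mm) begins 54 mm behind the grasp point. The pads swing forward as they close: fully open they stand 13 mm farther back than shut.
Start: joints at [1.519, 0.359, 0.012, 0, -1.224, -0.288], TCP at [0.225, 0.636, 0.231] pointing down, gripper open.
Joint ranges: [-3.07, 3.07], [-1.43, 2.12], [-1.02, 1.25], [-3.03, 1.67], [-3.05, -0], [-3.03, 3.03]. Speed limits (rad/s): [2.39, 2.39, 3.01, 3.14, 3.14, 3.14].

## Interface

Orientations are given as a unit quaternion [x, y, z, w].
In Python, from workcell import env gives the robot as it stands.
- The arm moves only by the tool play_rows, never from a script. Its argument "moves" is a list of rows, each a list of 7 numbers: the shift along the tool's x, y, z as a fraction of full scale, then the turn, a rotation vector about the tool's x, y, z as a fraction of full scale, then the gripper command: -1 is shut, 1 is fully open, values between are in proportion. In form: [[tx, ty, tz, ax, ay, az, hand], ...]. A call has exactly 5 rows; each row is the pose to reach, as a shift and turn from the pose commanded when the call began, along the tool's axes at that moment; what a row does not reach only later rows make up. Full scale, the value 1, is 100 cm for a shift and 60 degrees for a turn. A row lasts 1/12 s, in which the tool goes at most 41.7 mm and 7.16 degrees, less where a joint would pass 70% of its speed; a pose out of reach is approached as far as the arm can. A call with a number of a shift or a turn outside -1 to 1 is refused whole. A call with a gripper value outside its range is refused whole. The fingers move at their own pace and stop on an object; "force" is the grip in N (left out, the last holds). Time passes only in rows, so rows that repeat a pose let the fingers close, or fill a call up. It gives the time, the measured TCP pose, the force and the opening at its end, in the units of the state.
- env.observe(): the state, without advancing time (a new reading comes with each control period).
- env.read_camera(name): name is "scene" or "side" or "wrist"; returns (picture, depth): 400x640x3 uint8, red, green, blue; 400x640 float32, m along the optical axis (not along the pixel's ray), 0 where there is no reading.
- env.get_calibration(name): a dict with "camera_matrix" (3x3 intrinsics, pixels), "world_to_cam" (4x4, takes a point from world to camera coordinates). Camera axes: x right, y down, z forward; pixel columns grow to the right and rows downward; lengths in m; the calibration is good to about 2 mm. A picture is of the moment at which its call begins: read the wrist's pose just before it. get_calibration takes no time and is no camera call; for the wrist camera it gives the pose at the moment of the call.
- env.close_job(): hands the job in, once; it reports no verdict.
The state is a dict: "time": time; "q": joint angles; "qvel": joint speeds; "joint_torque": joint torques, N m; "tool_pos": TCP position; "orientation": TCP orientation; "contact_force": force on the tool from outside, world axes, zero at the start; "wrist_torque": the same for the moment, N m; "gripper_width": finger opening in m.
Only numpy, scipy, OpenCV 4.12 (cv2) and the standard library are available. Lean on these libraries where they do the work, as an engineer would, in place of code of your own. Each camera call takes 0.05 s, during which the arm holds its last target.

## Working session

There is one attempt and no reset: what is moved stays moved. The work goes in short steps, Python scripts to look and compute and a tool call to move; the robot and the scene stay as the last step left them, time stands still between calls to the robot, and variables do not carry over. Pictures are saved under pics/ and viewed, and the job is handed in when it is done.

Besides the shell and the picture viewer there is one more tool, called after "Emit:" as name(argument=value, ...) on one line, values as JSON. play_rows: Moves the arm, as the interface text tells. Shift numbers are shares of 100 cm and turn numbers shares of 60 degrees, none past 1 either way. Its arguments: {"type":"object","properties":{"moves":{"type":"array"},"force":{"type":"number"}},"required":["moves"]}

```bash
mkdir -p pics; ls; cat > h.py <<'E'
import numpy as np, cv2
from workcell import env
def cap(name,fn):
    c=env.get_calibration(name); im,d=env.read_camera(name)
    cv2.imwrite('pics/'+fn+'.png',im[:,:,::-1]); np.savez('pics/'+fn+'.npz',im=im,d=d,K=c['camera_matrix'],T=c['world_to_cam'])
    return im,d,np.array(c['camera_matrix']),np.array(c['world_to_cam'])
def ray(u,v,K,T,z):
    R=T[:3,:3];o=-R.T@T[:3,3]; r=R.T@np.linalg.inv(K)@np.array([u,v,1.]); return o+r*(z-o[2])/r[2]
def proj(p,K,T):
    q=K@(T[:3,:3]@np.array(p)+T[:3,3]); return q[:2]/q[2]
E
python3 - <<'E'
from h import *
for n in ['scene','side','wrist']: 
    im,d,K,T=cap(n,n+'0'); print(n,K.tolist(),T.round(4).tolist())
print(env.observe())
E
```

```text
pics
scene [[373.49584454628604, 0.0, 319.1732314651799], [0.0, 373.49584454628604, 194.76925467351438], [0.0, 0.0, 1.0]] [[-0.8703, -0.4922, 0.0174, 0.5535], [-0.3751, 0.6395, -0.671, 0.2476], [0.3192, -0.5905, -0.7412, 0.781], [0.0, 0.0, 0.0, 1.0]]
side [[372.1434408564525, 0.0, 321.3814156068174], [0.0, 372.1434408564525, 199.25444865349493], [0.0, 0.0, 1.0]] [[0.5528, 0.8332, -0.0125, -0.3946], [0.3617, -0.2534, -0.8972, -0.1165], [-0.7507, 0.4915, -0.4414, 1.3053], [0.0, 0.0, 0.0, 1.0]]
wrist [[321.6911161722444, 0.0, 320.7261750102842], [0.0, 321.6911161722444, 202.0935236123565], [0.0, 0.0, 1.0]] [[-0.3325, -0.9431, 0.0013, 0.675], [-0.8917, 0.3148, 0.3251, -0.0423], [-0.307, 0.1069, -0.9457, 0.3805], [0.0, 0.0, 0.0, 1.0]]
{'time': 0.15, 'q': array([ 1.51911311e+00,  3.59208648e-01,  1.12748486e-02, -2.55666955e-04,
       -1.22408168e+00, -2.88118447e-01]), 'qvel': array([ 7.18913730e-06, -3.51374136e-03,  2.44310114e-03,  7.21414589e-05,
        4.60401949e-04,  1.34082002e-03]), 'joint_torque': array([-4.48676319e-04, -5.83873522e+01,  2.93651354e+01,  6.94051266e+00,
       -4.27686304e-03, -1.25835673e-06]), 'tool_pos': array([0.2248697 , 0.63606395, 0.23058998]), 'orientation': array([ 9.85593991e-01, -1.69127464e-01, -4.74663605e-05,  6.19497678e-04]), 'contact_force': array([-0.34360891,  0.58805336, -0.29120647]), 'wrist_torque': array([-0.00197417, -0.00801592, -0.02206562]), 'gripper_width': 0.08516650705386822}
```

View pics/scene0.png

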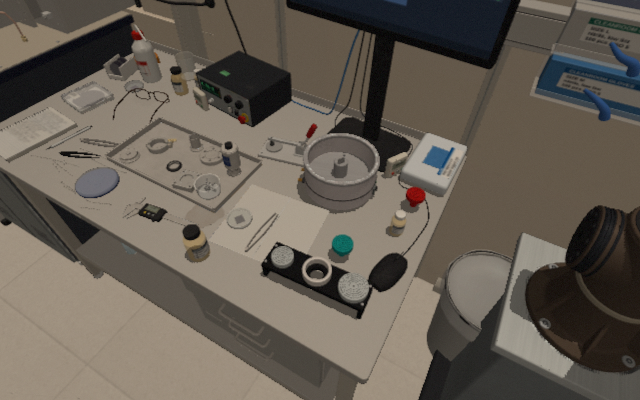

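View pics/side0.png

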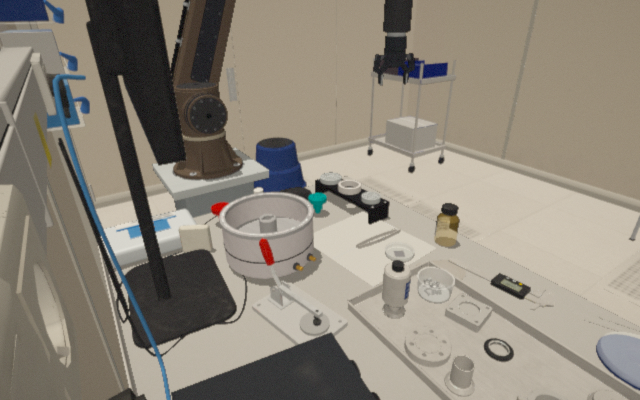

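View pics/wrist0.png

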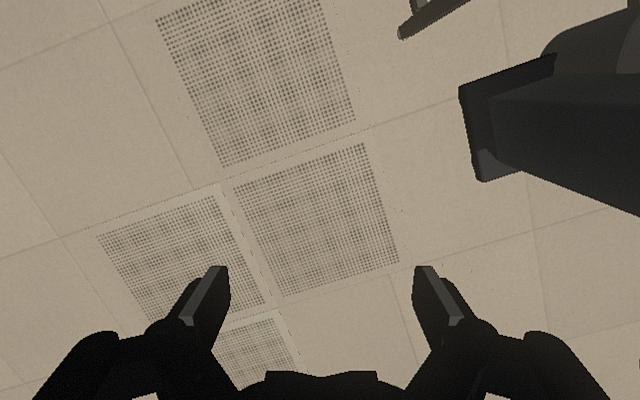

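The rack shows the small chuck at about (283,256), the collar in the middle at (317,270) and the large chuck at (353,288). The hub is at (340,160) in the scene view. I'll refine these.

```bash
cat > a.py <<'E'
from h import *
def ell(im,x0,x1,y0,y1,thr,n=3):
    g=im[y0:y1,x0:x1].max(2); m=(g>thr).astype(np.uint8)
    cs,_=cv2.findContours(m,cv2.RETR_EXTERNAL,cv2.CHAIN_APPROX_NONE)
    cs=sorted(cs,key=cv2.contourArea)[::-1][:n]
    for c in cs:
        if len(c)>=5 and cv2.contourArea(c)>40:
            e=cv2.fitEllipse(cv2.convexHull(c)); print('ell',np.round([e[0][0]+x0,e[0][1]+y0,*e[1],e[2]],1))
D=np.load('pics/scene0.npz');im,d,K,T=[D[k] for k in('im','d','K','T')]
ell(im,258,375,238,315,110,5)
S=np.load('pics/side0.npz')
for nm,uv,z in [('small',(283,256),.06),('collar',(317,268),.064),('large',(353,287),.06),('hub',(341,159),.094)]:
    print(nm,ray(*uv,K,T,z).round(4))
cv2.imwrite('pics/z1.png',cv2.resize(im[230:320,250:380,::-1],None,fx=6,fy=6,interpolation=2))
cv2.imwrite('pics/z2.png',cv2.resize(im[125:215,290:390,::-1],None,fx=6,fy=6,interpolation=2))
s=S['im'];cv2.imwrite('pics/z3.png',cv2.resize(s[160:280,210:400,::-1],None,fx=4,fy=4,interpolation=2))
E
python3 a.py
```

```text
ell [310.2 267.9 116.4 139.7  57.3]
ell [282.2 255.4  18.8  21.7  75.8]
ell [349.7 395.3  16.8 218.9  13.1]
small [0.5961 0.2285 0.06  ]
collar [0.5181 0.2197 0.064 ]
large [0.4355 0.2193 0.06  ]
hub [ 0.614  -0.0705  0.094 ]
```

View pics/z1.png

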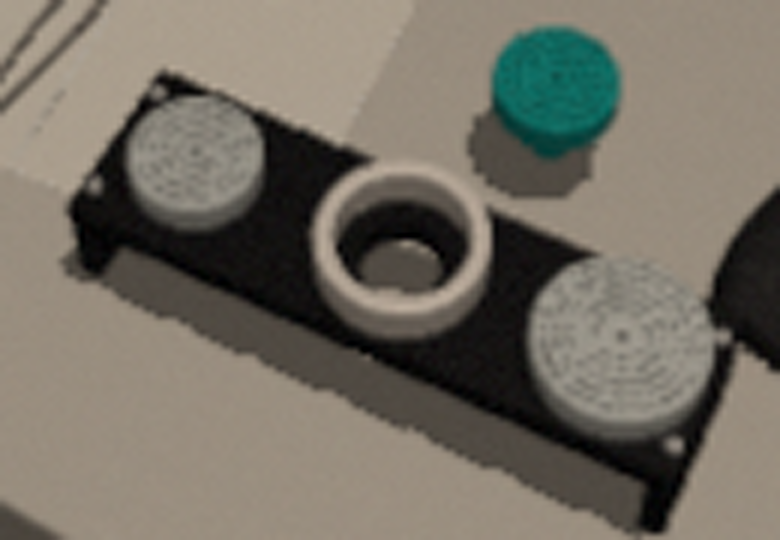

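View pics/z2.png

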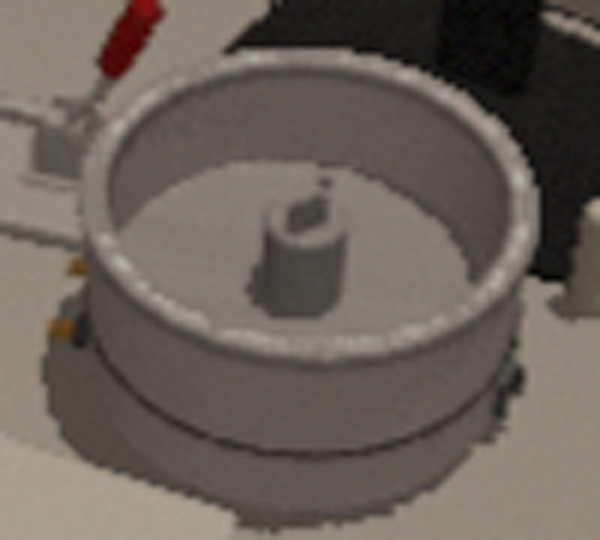

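View pics/z3.png

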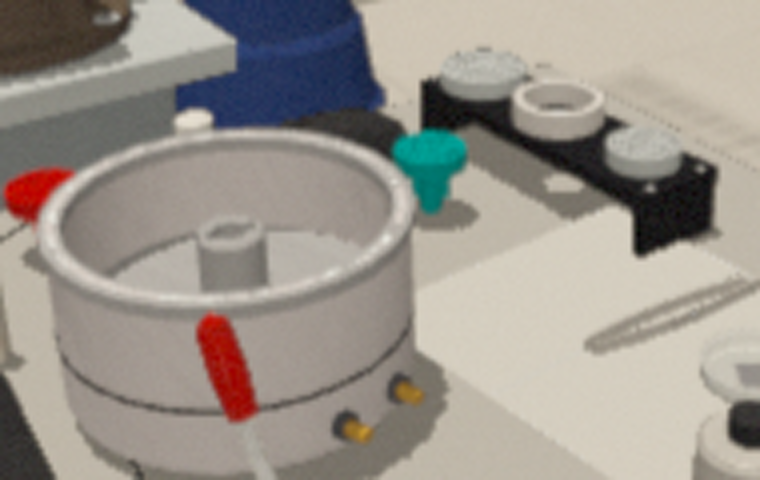

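```bash
cat >> h.py <<'E'
from scipy.spatial.transform import Rotation as Ro
def go(p,yaw=None,o=None):
    """yaw: world angle(deg) of tool x axis, tool down. prints row"""
    o=o or env.observe(); R=Ro.from_quat(o['orientation'])
    d=R.inv().apply(np.array(p)-o['tool_pos'])
    x=R.apply([1,0,0]); cy=np.degrees(np.arctan2(x[1],x[0]))
    if yaw is None: yaw=cy
    a=np.radians(yaw); Rt=Ro.from_matrix(np.array([[np.cos(a),np.sin(a),0],[np.sin(a),-np.cos(a),0],[0,0,-1.]]))
    rv=(R.inv()*Rt).as_rotvec(degrees=True)/60
    print('t %.2f pos %s yaw %.2f w %.4f F %s q6 %.2f'%(o['time'],o['tool_pos'].round(4),cy,o['gripper_width'],o['contact_force'].round(1),o['q'][5]))
    print('row',d.round(4),rv.round(4),'dist %.4f rot %.1f'%(np.linalg.norm(d),np.linalg.norm(rv)*60))
E
python3 - <<'E'
from h import *
D=np.load('pics/scene0.npz');K,T=D['K'],D['T']
for nm,uv,z in [('small',(282.5,255.3),.06),('collar',(317.2,268.8),.064),('large',(353.7,286),.06),('hub',(341.2,162),.094)]:
    print(nm,ray(*uv,K,T,z).round(4))
W=np.load('pics/wrist0.npz')['T']; c=-W[:3,:3].T@W[:3,3]; print('cam',c)
go([.518,.215,.28],3)
E
```

```text
small [0.598  0.2275 0.06  ]
collar [0.5168 0.2212 0.064 ]
large [0.4353 0.2166 0.06  ]
hub [ 0.6084 -0.0608  0.094 ]
cam [0.30349992 0.60929428 0.37267471]
t 0.15 pos [0.2249 0.6361 0.2306] yaw -19.47 w 0.0852 F [-0.3  0.6 -0.3] q6 -0.29
row [ 0.4167  0.2993 -0.049 ] [ 1.200e-03  1.000e-04 -3.746e-01] dist 0.5154 rot 22.5
```

Emit:
play_rows(moves=[[0.165,0.12,-0.02,0,0,-0.375,1],[0.165,0.12,-0.02,0,0,-0.375,1],[0.165,0.12,-0.02,0,0,-0.375,1],[0.165,0.12,-0.02,0,0,-0.375,1],[0.165,0.12,-0.02,0,0,-0.375,1]])

```text
time: 0.57
tool_pos: [0.3412, 0.4662, 0.2514]
orientation: [1.0, 0.027, -0.0, 0.0]
contact_force: [1.2, 1.2, 0.3]
gripper_width: 0.0849
```

```bash
python3 -c "
from h import *
go([.518,.215,.28],3)"
```

```text
t 0.57 pos [0.3412 0.4662 0.2514] yaw 3.15 w 0.0849 F [1.2 1.2 0.3] q6 0.35
row [ 0.1627  0.2605 -0.0286] [0.0003 0.0002 0.0025] dist 0.3085 rot 0.1
```

Emit:
play_rows(moves=[[0.1,0.16,-0.03,0,0,0,1],[0.1,0.16,-0.03,0,0,0,1],[0.1,0.16,-0.03,0,0,0,1],[0.1,0.16,-0.03,0,0,0,1],[0.1,0.16,-0.03,0,0,0,1]])

```text
time: 0.98
tool_pos: [0.4503, 0.3108, 0.2822]
orientation: [1.0, 0.026, 0.0, -0.0]
contact_force: [-0.8, 0.3, -0.0]
gripper_width: 0.0856
```

Emit:
play_rows(moves=[[0.04,0.06,0,0,0,0,1],[0.062,0.1,0,0,0,0,1],[0.062,0.1,0,0,0,0,1],[0.062,0.1,0,0,0,0,1],[0.062,0.1,0,0,0,0,1]])

```text
time: 1.4
tool_pos: [0.5167, 0.2153, 0.2809]
orientation: [1.0, 0.025, -0.0, 0.0]
contact_force: [-0.9, 0.9, -1.1]
gripper_width: 0.0859
```

```bash
python3 -c "
from h import *
go([.518,.215,.28],3)
im,d,K,T=cap('wrist','w1')
print(d[::40,::64].round(3))
for p in [(.598,.2275,.06),(.5168,.2212,.064),(.4353,.2166,.06)]: print(proj(p,K,T))
"
```

```text
t 1.40 pos [0.5167 0.2153 0.2809] yaw 2.83 w 0.0859 F [-0.9  0.9 -1.1] q6 0.88
row [0.0012 0.0004 0.0009] [ 0.0004  0.0006 -0.0029] dist 0.0016 rot 0.2
[[1.062 1.064 1.063 1.066 0.368 0.36  0.365 0.364 0.    0.327]
 [1.101 1.103 1.099 1.103 0.382 0.38  0.38  0.381 0.354 0.336]
 [1.145 1.143 1.141 1.144 0.396 0.339 0.394 0.394 0.323 0.344]
 [1.187 1.189 1.188 1.186 0.411 0.367 0.411 0.411 0.327 0.363]
 [1.232 1.24  1.242 1.238 0.428 0.428 0.389 0.429 0.379 0.377]
 [1.287 1.29  1.287 1.288 0.446 0.4   0.447 0.447 0.447 0.446]
 [1.35  1.349 1.348 1.349 0.466 0.4   0.437 0.468 0.466 0.   ]
 [1.407 1.41  1.409 1.412 1.413 1.412 0.902 0.931 0.49  0.472]
 [1.478 1.481 1.479 0.111 1.485 1.484 0.741 0.112 1.033 0.784]
 [1.557 0.091 0.097 0.085 1.561 1.552 0.63  0.084 0.097 0.091]]
[314.08037306  92.99104162]
[316.43339073 168.44965296]
[317.16175501 232.50820504]
```

View pics/w1.png

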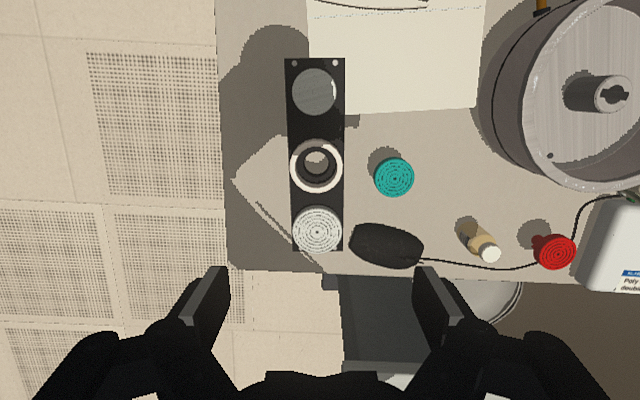

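The wrist view shows the small chuck at (314,92), the collar at (316,166), the large chuck at (317,231) and the hub at (613,94) with its slot. Next I'll fit these precisely.

```bash
python3 - <<'E'
from h import *
D=np.load('pics/w1.npz');im,d,K,T=[D[k] for k in('im','d','K','T')]
def fit(box,z,lo,hi=None):
    x0,x1,y0,y1=box; P=[]
    g=im[y0:y1,x0:x1].max(2)
    m=(g>lo).astype(np.uint8)
    cs,_=cv2.findContours(m,cv2.RETR_EXTERNAL,cv2.CHAIN_APPROX_NONE)
    c=max(cs,key=cv2.contourArea)
    h=cv2.convexHull(c)
    p=np.array([ray(q[0][0]+x0,q[0][1]+y0,K,T,z)[:2] for q in c])
    (cx,cy),r=cv2.minEnclosingCircle((p*1000).astype(np.float32)); 
    e=cv2.fitEllipse(c); pe=ray(e[0][0]+x0,e[0][1]+y0,K,T,z)
    print(box,'minc',cx,cy,r,'ell',np.round(e[0],1)+[x0,y0],np.round(e[1],1),pe[:2].round(4))
fit((289,341,66,118),.06,60); fit((288,344,138,197),.064,100); fit((290,344,203,250),.06,90)
cv2.imwrite('pics/z4.png',cv2.resize(im[60:130,560:640,::-1],None,fx=8,fy=8,interpolation=2))
cv2.imwrite('pics/z5.png',cv2.resize(im[55:255,270:360,::-1],None,fx=3,fy=3,interpolation=2))
# rack edges: dark mask at z=.046
g=im[125:140,270:360].max(2); print(g[5].tolist())
E
```

```text
(289, 341, 66, 118) minc 599.1363525390625 227.4915313720703 24.26748275756836 ell [313.9  91.3] [44.4 46.7] [0.5997 0.2277]
(288, 344, 138, 197) minc 512.862060546875 228.5016326904297 39.26325607299805 ell [313.9 167.6] [51.9 60.7] [0.5177 0.2242]
(290, 344, 203, 250) minc 442.1072082519531 222.2509765625 41.479061126708984 ell [313.8 228.8] [46.8 56.2] [0.4401 0.221 ]
[104, 109, 105, 104, 105, 107, 107, 104, 106, 108, 105, 101, 103, 107, 104, 106, 114, 53, 29, 30, 32, 30, 31, 36, 35, 35, 32, 35, 32, 32, 35, 33, 35, 33, 32, 36, 30, 34, 35, 38, 30, 30, 39, 28, 36, 32, 38, 37, 33, 39, 37, 39, 30, 33, 33, 34, 39, 36, 40, 37, 35, 37, 39, 36, 38, 36, 39, 37, 39, 52, 55, 41, 34, 28, 107, 189, 190, 184, 186, 186, 184, 186, 188, 187, 187, 191, 186, 187, 184, 189]
```

View pics/z4.png

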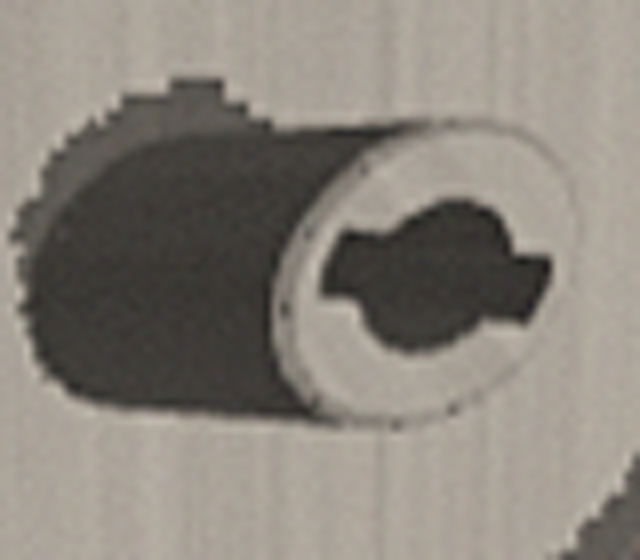

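View pics/z5.png

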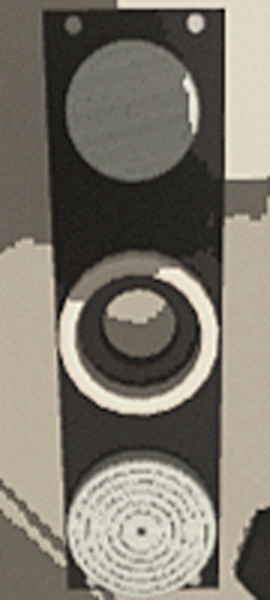

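```bash
python3 - <<'E'
from h import *
D=np.load('pics/w1.npz');im,d,K,T=[D[k] for k in('im','d','K','T')]
s=ray(313.9,91.3,K,T,.06);l=ray(317,232,K,T,.06);c=ray(316.4,166.6,K,T,.064)
print(s,c,l,np.linalg.norm(s-l),np.degrees(np.arctan2(*(s-l)[[1,0]])))
for v in (130,210): 
  pass
z=lambda u,v:((u+.5)/8-.5+560,(v+.5)/8-.5+60)
a=ray(*z(335,262),K,T,.094);b=ray(*z(540,290),K,T,.094);print(a,b,(a+b)/2,np.linalg.norm(a-b),np.degrees(np.arctan2(*(b-a)[[1,0]])))
# hub fit: bright top vs slot: slot contour
g=im[60:130,560:640].max(2)
m=(g<85).astype(np.uint8)[22:47,38:72]
n,L,st,ce=cv2.connectedComponentsWithStats(m); print(st,ce)
i=1+np.argmax(st[1:,4]); ys,xs=np.where(L==i)
P=np.array([ray(598+x,82+y,K,T,.094)[:2] for x,y in zip(xs,ys)]); mu=P.mean(0); w,V=np.linalg.eigh(np.cov((P-mu).T)); print(mu,w**.5,np.degrees(np.arctan2(V[1,1],V[0,1])))
for e in [(z(430,122)),(z(275,310)),(z(580,230)),(z(395,425))]: print(ray(*e,K,T,.094)[:2], np.linalg.norm(ray(*e,K,T,.094)[:2]-mu))
go([.518,.223,.2],3)
E
```

```text
[0.59969767 0.22776668 0.06      ] [0.51894361 0.2213366  0.064     ] [0.43597456 0.21683123 0.06      ] 0.16408790915403956 3.821242874272089
[ 0.6128167  -0.05109666  0.094     ] [ 0.61090033 -0.07706107  0.094     ] [ 0.61185851 -0.06407887  0.094     ] 0.026035036174942947 -94.22121890883612
[[  0   0  34  25 494]
 [  0   0   4   4  10]
 [  2   3  29  19 346]] [[17.10121457 12.23481781]
 [ 1.          1.        ]
 [16.08959538 11.98265896]]
[ 0.61190866 -0.06387989] [0.00388644 0.00662825] 86.53104233393304
[ 0.62891851 -0.05712495] 0.01830202473512662
[ 0.60700309 -0.04564528] 0.01888293688043209
[ 0.61789974 -0.07940612] 0.016642025194370278
[ 0.59443514 -0.06487158] 0.017501637775948545
t 1.45 pos [0.5163 0.2164 0.281 ] yaw 2.91 w 0.0853 F [ 0.4 -0.3  0.6] q6 0.88
row [ 0.0021 -0.0065  0.081 ] [ 0.0002  0.0005 -0.0015] dist 0.0813 rot 0.1
```

Emit:
play_rows(moves=[[0.002,-0.006,0.04,0,0,0,1],[0.002,-0.006,0.08,0,0,0,1],[0.002,-0.006,0.12,0,0,0,1],[0.002,-0.006,0.16,0,0,0,1],[0.002,-0.006,0.16,0,0,0,1]])

```text
time: 1.87
tool_pos: [0.5129, 0.2215, 0.1139]
orientation: [1.0, 0.026, -0.005, 0.003]
contact_force: [-1.3, -1.1, -1.7]
gripper_width: 0.0857
```

```bash
python3 -c "
from h import *
go([.518,.222,.048],3)
im,d,K,T=cap('wrist','w2')
"
```

```text
t 1.87 pos [0.5129 0.2215 0.1139] yaw 3.03 w 0.0857 F [-1.3 -1.1 -1.7] q6 0.87
row [ 0.0059 -0.0007  0.0658] [0.0058 0.0101 0.0006] dist 0.0661 rot 0.7
```

View pics/w2.png

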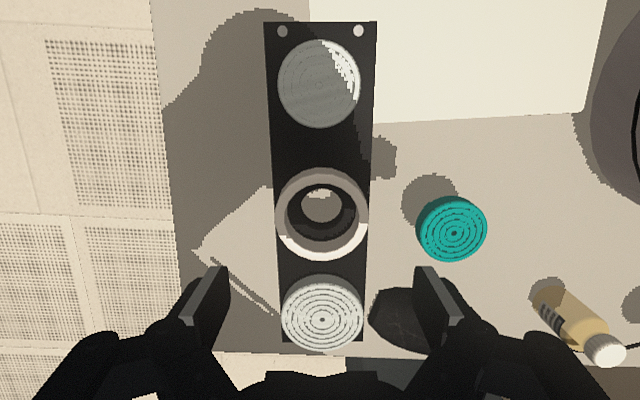

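Emit:
play_rows(moves=[[0,0,0.02,0,0,0,1],[0,0,0.04,0,0,0,1],[0,0,0.04,0,0,0,1],[0,0,0.04,0,0,0,1],[0,0,0.04,0,0,0,1]])

```text
time: 2.33
tool_pos: [0.519, 0.2246, 0.0839]
orientation: [1.0, 0.027, 0.001, -0.001]
contact_force: [-0.1, -0.1, 0.7]
gripper_width: 0.0854
```

```bash
python3 -c "
from h import *
go([.518,.222,.048],3)
im,d,K,T=cap('wrist','w3');
cap('side','s3');go([.518,.222,.048],3)
"
```

```text
t 2.33 pos [0.519  0.2246 0.0839] yaw 3.10 w 0.0854 F [-0.1 -0.1  0.7] q6 0.87
row [-0.0012  0.0026  0.0359] [-0.0014 -0.0027  0.0017] dist 0.0360 rot 0.2
t 2.43 pos [0.5188 0.2243 0.0836] yaw 3.06 w 0.0851 F [ 0.1 -0.1  0.3] q6 0.87
row [-0.001   0.0023  0.0356] [-0.0017 -0.0027  0.0011] dist 0.0357 rot 0.2
```

View pics/w3.png

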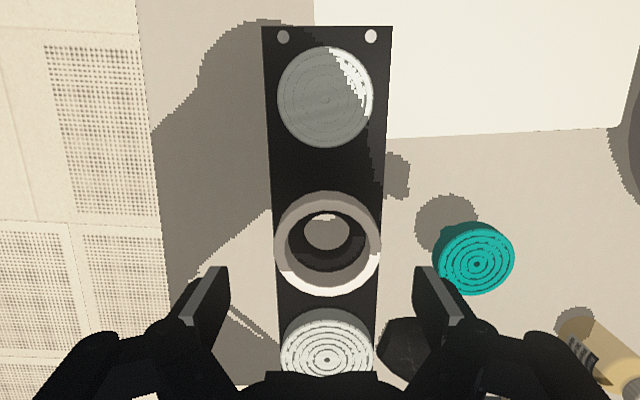

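Emit:
play_rows(moves=[[0,0.0025,0.0,0,0,0,1],[-0.001,0.0025,0.015,0,0,0,1],[-0.001,0.0025,0.028,0,0,0,1],[-0.001,0.0025,0.035,0,0,0,1],[-0.001,0.0025,0.035,0,0,0,1]])

```text
time: 2.85
tool_pos: [0.5163, 0.2201, 0.0454]
orientation: [1.0, 0.026, -0.001, 0.001]
contact_force: [0.2, -0.6, 0.2]
gripper_width: 0.0852
```

```bash
python3 -c "
from h import *
go([.518,.222,.048],3)
im,d,K,T=cap('wrist','w4');go([.518,.222,.048],3)
"
```

```text
t 2.85 pos [0.5163 0.2201 0.0454] yaw 3.01 w 0.0852 F [ 0.2 -0.6  0.2] q6 0.87
row [ 0.0018 -0.0018 -0.0026] [0.0011 0.0015 0.0002] dist 0.0037 rot 0.1
t 2.90 pos [0.5168 0.2204 0.0462] yaw 3.03 w 0.0853 F [ 0.4 -0.7  0.6] q6 0.87
row [ 0.0013 -0.0015 -0.0018] [0.0008 0.0007 0.0005] dist 0.0027 rot 0.1
```

View pics/w4.png

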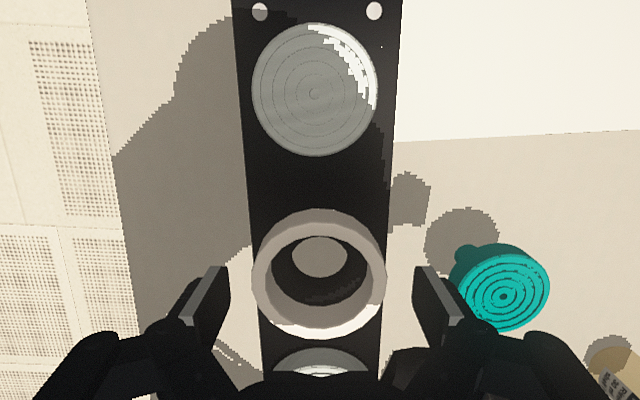

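Emit:
play_rows(moves=[[0,0,0,0,0,0,-1],[0,0,0,0,0,0,-1],[0,0,0,0,0,0,-1],[0,0,0,0,0,0,-1],[0,0,0,0,0,0,-1]], force=30)

```text
time: 3.32
tool_pos: [0.5175, 0.2211, 0.0476]
orientation: [1.0, 0.027, 0.001, -0.0]
contact_force: [-0.9, -1.2, 4.9]
gripper_width: 0.0601
```

```bash
python3 -c "
from h import *
go([.518,.222,.048],3)
im,d,K,T=cap('wrist','w5');go([.518,.222,.15],3)
"
```

```text
t 3.32 pos [0.5175 0.2211 0.0476] yaw 3.06 w 0.0601 F [-0.9 -1.2  4.9] q6 0.87
row [ 0.0006 -0.0009 -0.0004] [-0.0007 -0.0014  0.001 ] dist 0.0011 rot 0.1
t 3.37 pos [0.5175 0.2211 0.0476] yaw 3.06 w 0.0606 F [-1.4 -0.9  5. ] q6 0.87
row [ 0.0007 -0.001  -0.1024] [-0.0007 -0.0015  0.001 ] dist 0.1024 rot 0.1
```

View pics/w5.png

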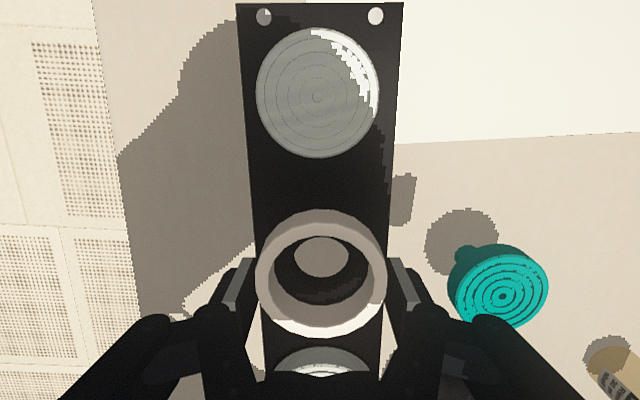

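Emit:
play_rows(moves=[[0,0,-0.01,0,0,0,-1],[0,0,-0.04,0,0,0,-1],[0,0,-0.07,0,0,0,-1],[0,0,-0.1,0,0,0,-1],[0,0,-0.13,0,0,0,-1]])

```text
time: 3.78
tool_pos: [0.5167, 0.2206, 0.1788]
orientation: [1.0, 0.026, 0.0, -0.0]
contact_force: [0.5, 0.5, -1.3]
gripper_width: 0.06
```

```bash
python3 -c "
from h import *
go([.612,-.064,.18],3)
im,d,K,T=cap('wrist','w6');go([.612,-.064,.18],3)
cap('side','s6')
D=np.load('pics/s6.npz');cv2.imwrite('pics/z6.png',cv2.resize(D['im'][100:260,240:420,::-1],None,fx=4,fy=4,interpolation=2))
"
```

```text
t 3.78 pos [0.5167 0.2206 0.1788] yaw 3.03 w 0.0600 F [ 0.5  0.5 -1.3] q6 0.87
row [ 0.0801  0.2892 -0.0013] [-0.0004 -0.0005  0.0005] dist 0.3001 rot 0.0
t 3.83 pos [0.5197 0.2221 0.1854] yaw 3.11 w 0.0603 F [1.9 1.4 6.9] q6 0.87
row [0.0766 0.2907 0.0048] [-0.004  -0.0083  0.0018] dist 0.3007 rot 0.6
```

View pics/w6.png

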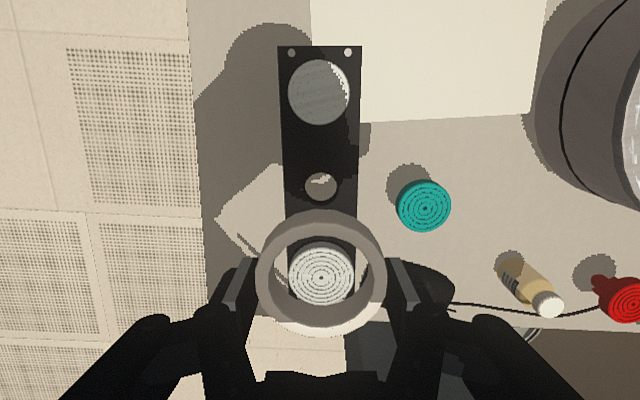

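View pics/z6.png

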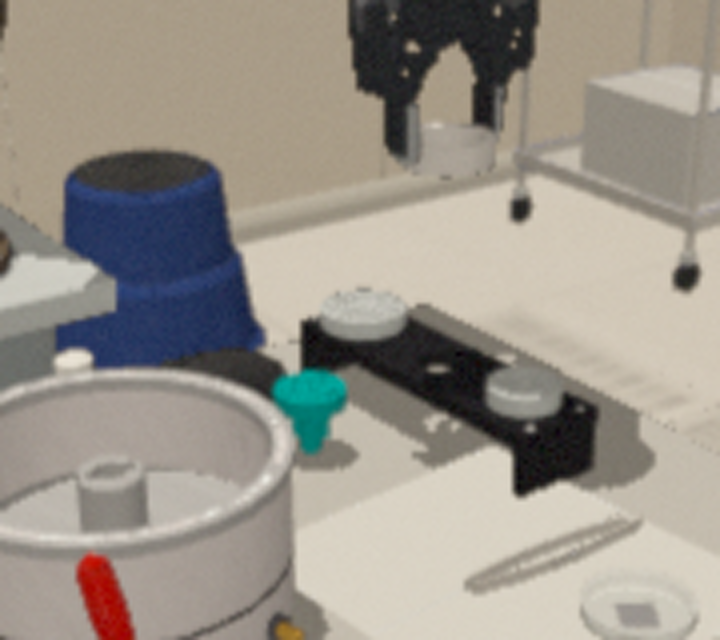

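```bash
python3 -c "
from h import *
D=np.load('pics/scene0.npz');K,T,d=D['K'],D['T'],D['d']
R=T[:3,:3]
for u,v in [(372,130),(378,80),(385,40),(300,10),(350,20),(450,40),(500,40),(420,30)]:
  z=d[v,u]; p=R.T@(np.linalg.inv(K)@np.array([u,v,1.])*z-T[:3,3]); print(u,v,p.round(3))
go([.612,-.064,.19],3)
"
```

```text
372 130 [ 0.614 -0.276  0.048]
378 80 [ 0.619 -0.279  0.209]
385 40 [ 0.617 -0.282  0.317]
300 10 [ 0.848 -0.263  0.345]
350 20 [ 0.699 -0.248  0.359]
450 40 [ 0.458 -0.231  0.377]
500 40 [ 0.364 -0.221  0.404]
420 30 [ 0.526 -0.233  0.381]
t 3.88 pos [0.5195 0.2224 0.1829] yaw 3.09 w 0.0601 F [ 0.5  0.1 -0.7] q6 0.87
row [ 0.077   0.2909 -0.0079] [-0.0049 -0.0082  0.0014] dist 0.3010 rot 0.6
```

Emit:
play_rows(moves=[[0.01,0.04,-0.008,0,0,0,-1],[0.02,0.075,-0.008,0,0,0,-1],[0.03,0.11,-0.008,0,0,0,-1],[0.04,0.145,-0.008,0,0,0,-1],[0.046,0.18,-0.008,0,0,0,-1]])

```text
time: 4.3
tool_pos: [0.573, 0.0419, 0.1851]
orientation: [1.0, 0.027, 0.001, -0.0]
contact_force: [1.2, 0.5, -0.7]
gripper_width: 0.0601
```

```bash
python3 -c "
from h import *
go([.612,-.064,.19],3)"
```

```text
t 4.30 pos [0.573  0.0419 0.1851] yaw 3.06 w 0.0601 F [ 1.2  0.5 -0.7] q6 1.21
row [ 0.0333  0.1079 -0.0049] [-0.0003 -0.001   0.001 ] dist 0.1130 rot 0.1
```

Emit:
play_rows(moves=[[0.012,0.038,-0.005,0,0,0,-1],[0.024,0.075,-0.005,0,0,0,-1],[0.033,0.1,-0.005,0,0,0,-1],[0.033,0.108,-0.005,0,0,0,-1],[0.033,0.108,-0.005,0,0,0,-1]])

```text
time: 4.72
tool_pos: [0.6109, -0.065, 0.1893]
orientation: [1.0, 0.025, -0.0, 0.0]
contact_force: [0.1, -0.1, -1.3]
gripper_width: 0.0602
```

```bash
python3 -c "
from h import *
go([.612,-.064,.1],3)
cap('wrist','w7');cap('side','s7');go([.612,-.064,.1],3)"
```

```text
t 4.72 pos [ 0.6109 -0.065   0.1893] yaw 2.85 w 0.0602 F [ 0.1 -0.1 -1.3] q6 1.41
row [ 0.0011 -0.0009  0.0893] [ 0.0001  0.0005 -0.0026] dist 0.0893 rot 0.2
t 4.82 pos [ 0.6107 -0.0628  0.1895] yaw 2.97 w 0.0605 F [-0.2 -0.1 -0. ] q6 1.41
row [0.0012 0.0013 0.0895] [-0.0002  0.0001 -0.0005] dist 0.0895 rot 0.0
```

View pics/w7.png

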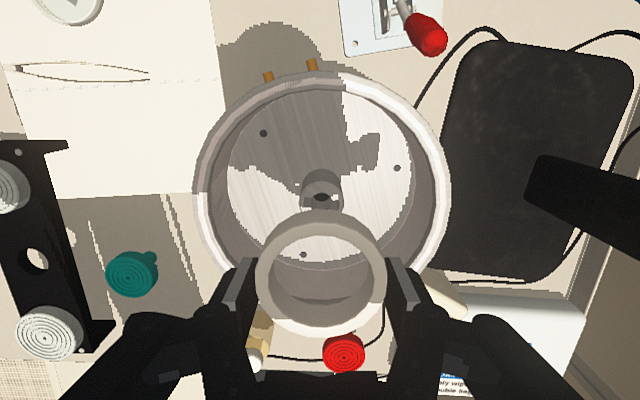

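View pics/s7.png

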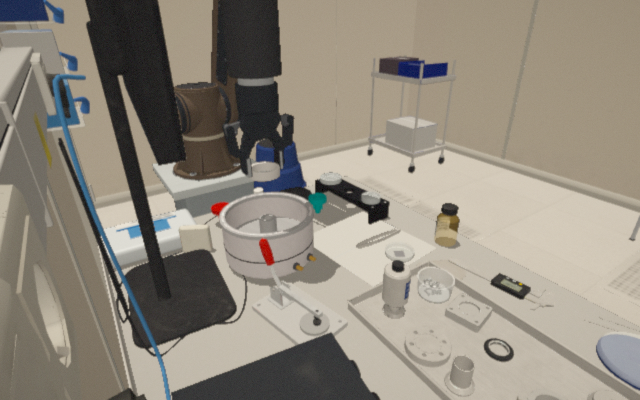

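```bash
python3 - <<'E'
from h import *
D=np.load('pics/w7.npz');im,d,K,T=[D[k] for k in('im','d','K','T')]
cv2.imwrite('pics/z7.png',cv2.resize(im[160:350,240:400,::-1],None,fx=5,fy=5,interpolation=2)[:800,:800])
cv2.imwrite('pics/z8.png',cv2.resize(im[165:215,290:355,::-1],None,fx=12,fy=12,interpolation=2)[:600])
E
```

```text
(no output)
```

View pics/z8.png

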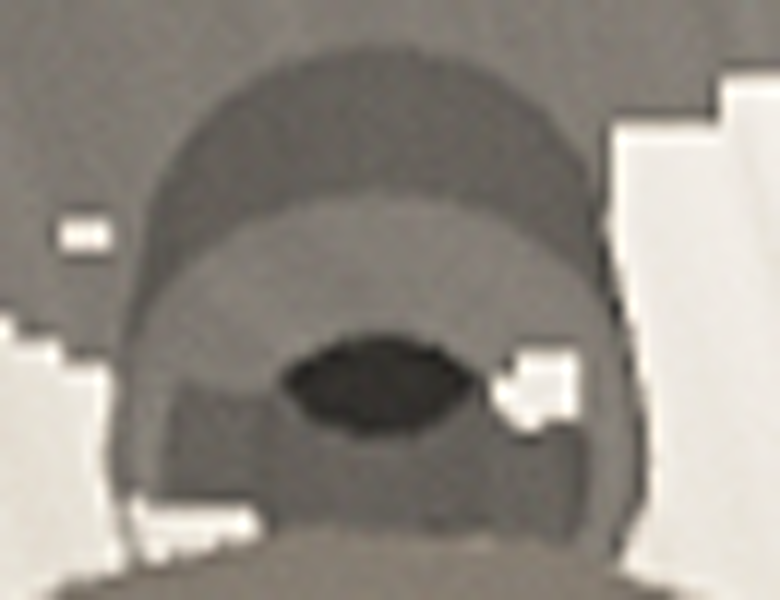

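View pics/z7.png

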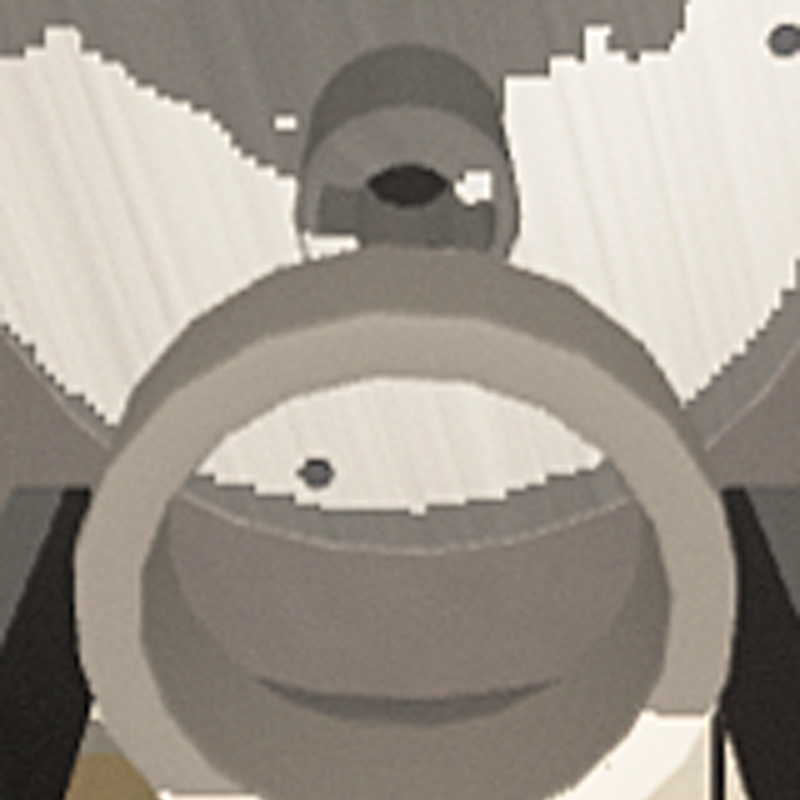

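```bash
python3 - <<'E'
from h import *
D=np.load('pics/w7.npz');im,d,K,T=[D[k] for k in('im','d','K','T')]
z=lambda u,v:(u/12+290-.5+.04,v/12+165-.46)
a=ray(*z(112,440),K,T,.094);b=ray(*z(648,440),K,T,.094);t=ray(*z(380,195),K,T,.094)
print('hub',(a+b)/2,np.linalg.norm(a-b),t-[.018,.0009,0])
y=lambda u,v:(u/5+240-.4,v/5+160-.4)
for zc in (.2035,.2055):
  l=ray(*y(78,580),K,T,zc);r=ray(*y(735,580),K,T,zc);t=ray(*y(400,313),K,T,zc);ti=ray(*y(400,378),K,T,zc)
  print('collar',(l+r)/2,np.linalg.norm(l-r),t-[.031,.0016,0],ti-[.024,.0012,0],np.linalg.norm(t-ti))
go([.612,-.064,.1],3)
E
```

```text
hub [ 0.61339754 -0.06417899  0.094     ] 0.034838853336984 [ 0.61184309 -0.06423656  0.094     ]
collar [ 0.61486458 -0.06377173  0.2035    ] 0.06000239365265094 [ 0.61016033 -0.06347146  0.2035    ] [ 0.61103886 -0.06337488  0.2035    ] 0.006128980207740585
collar [ 0.61610672 -0.06370674  0.2055    ] 0.059064532458767936 [ 0.61099145 -0.06343618  0.2055    ] [ 0.61196567 -0.06333486  0.2055    ] 0.006033181817959854
t 4.82 pos [ 0.6107 -0.0628  0.1895] yaw 2.97 w 0.0605 F [-0.2 -0.1 -0. ] q6 1.41
row [0.0012 0.0013 0.0895] [-0.0002  0.0001 -0.0005] dist 0.0895 rot 0.0
```

Emit:
play_rows(moves=[[0.001,0.001,0.02,0,0,0,-1],[0.001,0.001,0.04,0,0,0,-1],[0.001,0.001,0.06,0,0,0,-1],[0.001,0.001,0.075,0,0,0,-1],[0.001,0.001,0.083,0,0,0,-1]])

```text
time: 5.23
tool_pos: [0.6108, -0.0623, 0.1046]
orientation: [1.0, 0.027, -0.001, -0.0]
contact_force: [-0.6, -0.4, -1.5]
gripper_width: 0.0602
```

```bash
python3 -c "
from h import *
cap('side','s8');cap('wrist','w8');go([.612,-.064,.052],3)
D=np.load('pics/s8.npz');cv2.imwrite('pics/z9.png',cv2.resize(D['im'][130:290,190:350,::-1],None,fx=3.5,fy=3.5,interpolation=2))
"
```

```text
t 5.33 pos [ 0.6111 -0.0627  0.1053] yaw 3.10 w 0.0603 F [-0.6  0.2 -1.4] q6 1.41
row [0.001  0.0014 0.0533] [0.0001 0.0023 0.0017] dist 0.0533 rot 0.2
```

View pics/w8.png

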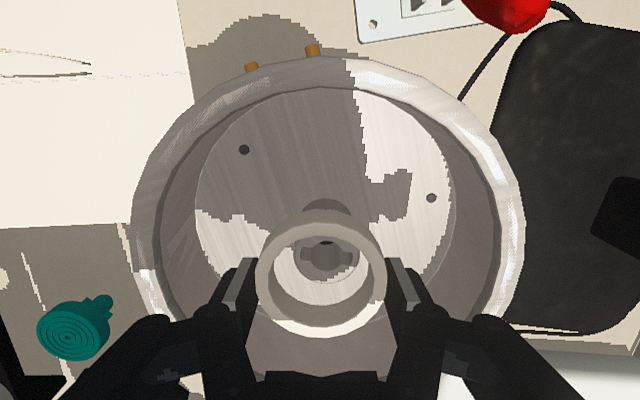

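View pics/z9.png

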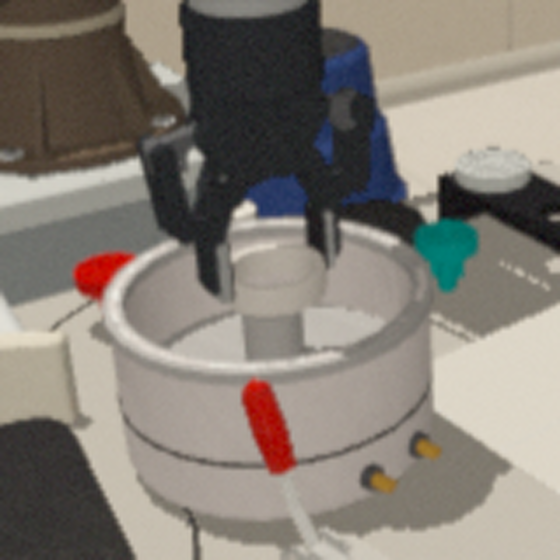

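```bash
python3 - <<'E'
from h import *
D=np.load('pics/w8.npz');im,d,K,T=[D[k] for k in('im','d','K','T')]
cv2.imwrite('pics/z10.png',cv2.resize(im[190:345,240:405,::-1],None,fx=4.8,fy=4.8,interpolation=2)[:744])
for u in (320,323,326,328): print(u,ray(u,256,K,T,.094))
E
```

```text
320 [ 0.61130607 -0.06091969  0.094     ]
323 [ 0.61139349 -0.06250818  0.094     ]
326 [ 0.61148091 -0.06409668  0.094     ]
328 [ 0.61153918 -0.06515568  0.094     ]
```

View pics/z10.png

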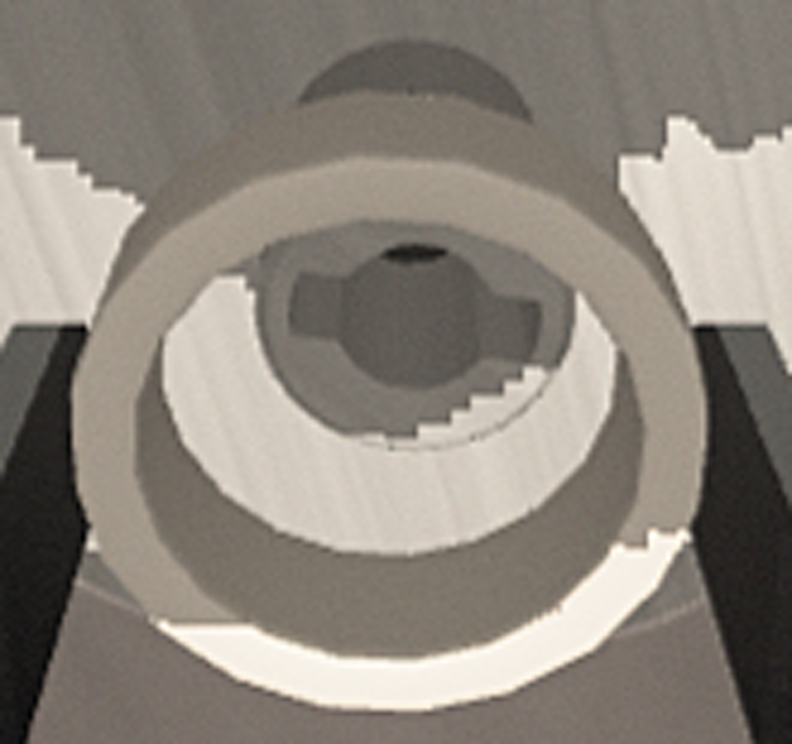

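```bash
python3 - <<'E'
from h import *
D=np.load('pics/w8.npz');im,d,K,T=[D[k] for k in('im','d','K','T')]
y=lambda u,v:(u/4.8+240-.4,v/4.8+190-.4)
a=ray(*y(290,303),K,T,.094);b=ray(*y(541,328),K,T,.094); print((a+b)/2,np.linalg.norm(a-b),np.degrees(np.arctan2(*(a-b)[[1,0]])))
# keyway side edges: upper edges (302,272)-(335,275); right (480,293)-(541,300)
for p,q in [((295,272),(541,300)),((292,335),(535,358))]:
  a=ray(*y(*p),K,T,.094);b=ray(*y(*q),K,T,.094);print(np.degrees(np.arctan2(*(a-b)[[1,0]])))
E
```

```text
[ 0.61188221 -0.06420036  0.094     ] 0.027899614126012776 86.76931604349744
85.91936140530613
87.03843164404549
```

Emit:
play_rows(moves=[[0.0005,0.0014,0.01,0,0,0,-1],[0.0005,0.0014,0.022,0,0,0,-1],[0.0005,0.0014,0.034,0,0,0,-1],[0.0005,0.0014,0.042,0,0,0,-1],[0.0005,0.0014,0.046,0,0,0,-1]])

```text
time: 5.75
tool_pos: [0.6125, -0.0649, 0.0597]
orientation: [1.0, 0.027, -0.0, 0.0]
contact_force: [-0.2, -0.1, -0.3]
gripper_width: 0.0604
```

```bash
python3 -c "
from h import *
cap('wrist','w9');go([.6115,-.064,.052],3)
"
```

```text
t 5.80 pos [ 0.6123 -0.0649  0.0593] yaw 3.03 w 0.0600 F [-0.8  0.2 -1. ] q6 1.41
row [-0.0008 -0.001   0.0073] [0.     0.0009 0.0006] dist 0.0074 rot 0.1
```

View pics/w9.png

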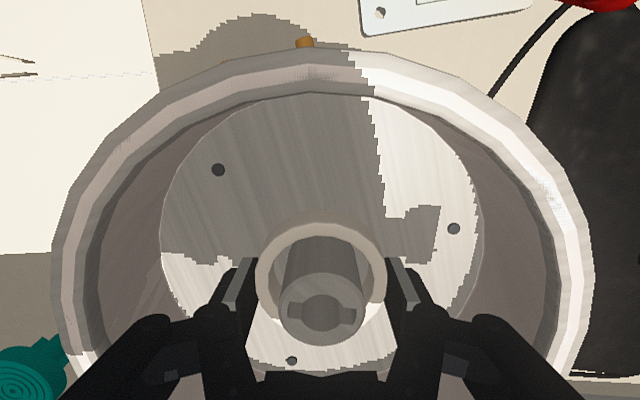

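Emit:
play_rows(moves=[[0,0,0.002,0,0,0,-1],[0,0,0.004,0,0,0,-1],[0,0,0.006,0,0,0,-1],[0,0,0.007,0,0,0,-1],[0,0,0.008,0,0,0,-1]])

```text
time: 6.22
tool_pos: [0.6128, -0.065, 0.0525]
orientation: [1.0, 0.026, 0.0, -0.0]
contact_force: [-0.1, -0.0, -0.2]
gripper_width: 0.06
```

Emit:
play_rows(moves=[[0,0,0.0005,0,0,0,-1],[0,0,0.001,0,0,0,-1],[0,0,0.0015,0,0,0,-1],[0,0,0.002,0,0,0,-1],[0,0,0.002,0,0,0,-1]])

```text
time: 6.63
tool_pos: [0.6127, -0.065, 0.0516]
orientation: [1.0, 0.027, 0.0, 0.0]
contact_force: [-2.8, 1.5, 10.0]
gripper_width: 0.0598
```

Emit:
play_rows(moves=[[0,0,0.001,0,0,0,-0.2],[0,0,0.001,0,0,0,0.6],[0,0,0.001,0,0,0,1],[0,0,0.001,0,0,0,1],[0,0,0.001,0,0,0,1]])

```text
time: 7.05
tool_pos: [0.6126, -0.065, 0.0492]
orientation: [1.0, 0.026, -0.0, 0.0]
contact_force: [-0.3, 0.5, 0.1]
gripper_width: 0.0856
```

```bash
python3 -c "
from h import *
cap('wrist','w10');go([.6115,-.064,.052],3)
"
```

```text
t 7.10 pos [ 0.6126 -0.0651  0.0491] yaw 3.03 w 0.0855 F [-0.  -0.1 -0.2] q6 1.41
row [-0.0011 -0.0011 -0.0029] [0.0001 0.0002 0.0005] dist 0.0033 rot 0.0
```

View pics/w10.png

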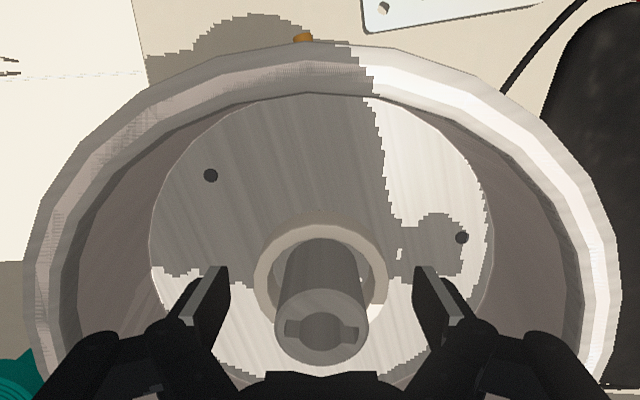

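The collar is on the floor round the hub and let go. Now I'll raise straight up and check it.

Emit:
play_rows(moves=[[0,0,-0.02,0,0,0,1],[0,0,-0.05,0,0,0,1],[0,0,-0.085,0,0,0,1],[0,0,-0.12,0,0,0,1],[0,0,-0.15,0,0,0,1]])

```text
time: 7.52
tool_pos: [0.6128, -0.0651, 0.2016]
orientation: [1.0, 0.027, 0.0, 0.0]
contact_force: [1.5, -0.5, -0.3]
gripper_width: 0.0855
```

```bash
python3 -c "
from h import *
im,d,K,T=cap('wrist','w11');go([.5997,.2277,.2],3)
cv2.imwrite('pics/z11.png',cv2.resize(im[130:330,220:420,::-1],None,fx=3,fy=3,interpolation=2))
"
```

```text
t 7.57 pos [ 0.6158 -0.0654  0.2082] yaw 3.10 w 0.0855 F [ 3.  -0.1  7.1] q6 1.41
row [-0.0003 -0.2935  0.0079] [ 0.0011 -0.0093  0.0016] dist 0.2936 rot 0.6
```

View pics/z11.png

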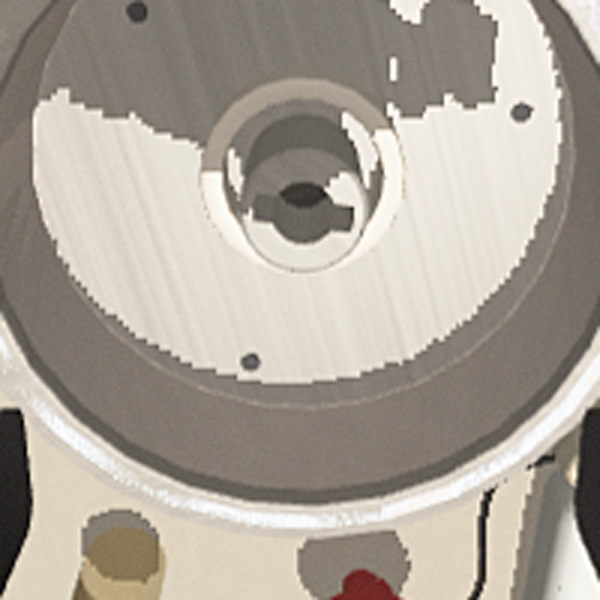

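```bash
python3 -c "
from h import *
D=np.load('pics/w11.npz');K,T=D['K'],D['T']
f=lambda u,v:ray(u/3+220-.33,v/3+130-.33,K,T,.068)
print((f(203,170)+f(403,170))/2, f(303,78)-[.031,.0016,0])
g=lambda u,v:ray(u/3+220-.33,v/3+130-.33,K,T,.094)
a,b=g(247,206),g(357,218)
print((a+b)/2,np.degrees(np.arctan2(*(a-b)[[1,0]])))
go([.5997,.2277,.2],3)
"
```

```text
[ 0.61636725 -0.06387457  0.068     ] [ 0.61286698 -0.06398756  0.068     ]
[ 0.61194364 -0.06386199  0.094     ] 86.51871377140145
t 7.57 pos [ 0.6158 -0.0654  0.2082] yaw 3.10 w 0.0855 F [ 3.  -0.1  7.1] q6 1.41
row [-0.0003 -0.2935  0.0079] [ 0.0011 -0.0093  0.0016] dist 0.2936 rot 0.6
```

Emit:
play_rows(moves=[[0,-0.04,0,0,0,0,1],[0,-0.08,0,0,0,0,1],[0,-0.12,0,0,0,0,1],[0,-0.16,0,0,0,0,1],[0,-0.2,0,0,0,0,1]])

```text
time: 7.98
tool_pos: [0.6016, 0.1363, 0.1991]
orientation: [1.0, 0.026, -0.0, -0.0]
contact_force: [0.7, -0.4, 0.6]
gripper_width: 0.0853
```

```bash
python3 -c "
from h import *
go([.5997,.2277,.18],3.8)
"
```

```text
t 7.98 pos [0.6016 0.1363 0.1991] yaw 3.00 w 0.0853 F [ 0.7 -0.4  0.6] q6 1.08
row [ 0.0029 -0.0913  0.0191] [-0.0001  0.     -0.0133] dist 0.0934 rot 0.8
```

Emit:
play_rows(moves=[[0.001,-0.035,0.005,0,0,-0.013,1],[0.002,-0.068,0.01,0,0,-0.013,1],[0.003,-0.085,0.02,0,0,-0.013,1],[0.003,-0.091,0.03,0,0,-0.013,1],[0.003,-0.091,0.04,0,0,-0.013,1]])

```text
time: 8.4
tool_pos: [0.5999, 0.2268, 0.1578]
orientation: [0.999, 0.034, -0.0, 0.0]
contact_force: [-0.2, -0.5, -0.6]
gripper_width: 0.0854
```

```bash
python3 -c "
from h import *
im,d,K,T=cap('wrist','w12');go([.5997,.2277,.05],3.8)
cv2.imwrite('pics/z12.png',cv2.resize(im[130:330,220:420,::-1],None,fx=3,fy=3,interpolation=2))
"
```

```text
t 8.45 pos [0.5988 0.2251 0.1554] yaw 3.82 w 0.0850 F [-2.1 -0.6 -2.3] q6 0.97
row [ 0.0015 -0.0028  0.1054] [0.0016 0.0039 0.0004] dist 0.1055 rot 0.3
```

View pics/w12.png

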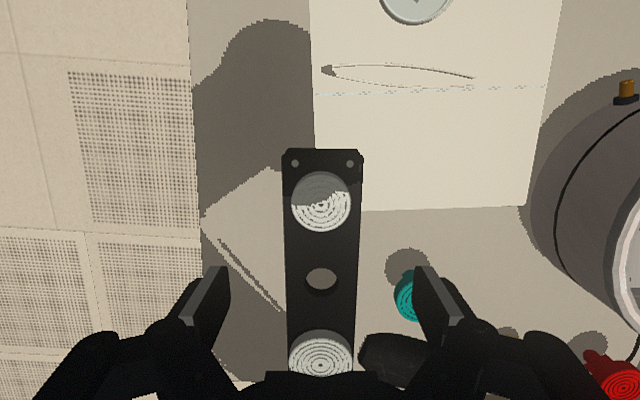

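```bash
python3 -c "
from h import *
D=np.load('pics/w12.npz');K,T,im=D['K'],D['T'],D['im']
for y in (201,202.5): print(ray(320.5,y,K,T,.06), 'edges',ray(320.5,171,K,T,.06),ray(320.5,232.5,K,T,.06))
print(ray(403,300,K,T,.06))
g=im.max(2); print(g[160:240:2,320].tolist())
"
```

```text
[0.60156423 0.22814765 0.06      ] edges [0.62570402 0.22981416 0.06      ] [0.57449003 0.22627856 0.06      ]
[0.60031647 0.22806151 0.06      ] edges [0.62570402 0.22981416 0.06      ] [0.57449003 0.22627856 0.06      ]
[0.51458442 0.14924343 0.06      ]
[37, 42, 36, 35, 39, 43, 88, 89, 107, 104, 106, 107, 108, 103, 106, 106, 99, 108, 104, 105, 98, 186, 71, 132, 216, 191, 123, 206, 208, 180, 203, 183, 213, 174, 173, 208, 25, 40, 45, 46]
```

Emit:
play_rows(moves=[[0.001,-0.002,0.015,0,0,0,1],[0.001,-0.002,0.035,0,0,0,1],[0.001,-0.002,0.055,0,0,0,1],[0.001,-0.002,0.065,0,0,0,1],[0.001,-0.002,0.07,0,0,0,1]])

```text
time: 8.87
tool_pos: [0.6004, 0.2257, 0.0874]
orientation: [0.999, 0.032, -0.001, 0.001]
contact_force: [-0.5, -0.1, -0.1]
gripper_width: 0.0851
```

```bash
python3 -c "
from h import *
im,d,K,T=cap('wrist','w13');go([.5997,.2277,.05],3.8)
"
```

```text
t 8.92 pos [0.6005 0.226  0.0874] yaw 3.72 w 0.0851 F [-0.8 -0.5 -0.4] q6 0.97
row [-0.0006 -0.0018  0.0374] [ 0.0015  0.0024 -0.0013] dist 0.0375 rot 0.2
```

View pics/w13.png

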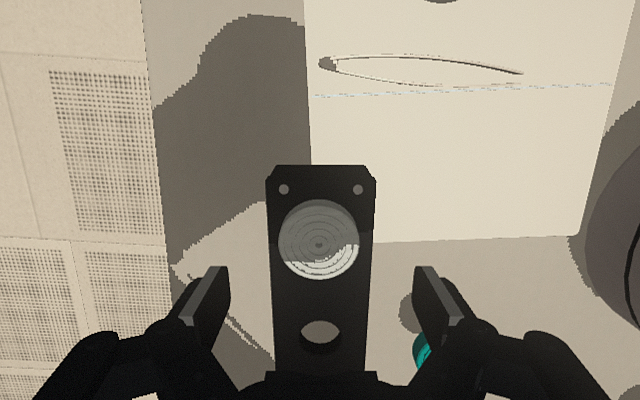

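```bash
python3 -c "
from h import *
D=np.load('pics/w13.npz');K,T,im=D['K'],D['T'],D['im']
print(ray(319.3,244.8,K,T,.06))
"
```

```text
[0.59894952 0.22746745 0.06      ]
```

Emit:
play_rows(moves=[[0,-0.0015,0.01,0,0,0,1],[0,-0.0015,0.02,0,0,0,1],[0,-0.0015,0.03,0,0,0,1],[0,-0.0015,0.035,0,0,0,1],[0,-0.0015,0.037,0,0,0,1]])

```text
time: 9.33
tool_pos: [0.6004, 0.229, 0.051]
orientation: [0.999, 0.033, -0.001, 0.0]
contact_force: [0.3, -0.3, -0.9]
gripper_width: 0.0853
```

Emit:
play_rows(moves=[[-0.001,0.001,0,0,0,0,1],[-0.001,0.001,0,0,0,0,-0.2],[-0.001,0.001,0,0,0,0,-1],[-0.001,0.001,0,0,0,0,-1],[-0.001,0.001,0,0,0,0,-1]], force=80)

```text
time: 9.75
tool_pos: [0.6006, 0.2285, 0.0537]
orientation: [0.999, 0.034, 0.001, -0.0]
contact_force: [-3.1, -1.7, 4.8]
gripper_width: 0.0437
```

```bash
python3 -c "
from h import *
im,d,K,T=cap('wrist','w14');go([.5997,.2277,.05],3.8)
"
```

```text
t 9.80 pos [0.6006 0.2285 0.0538] yaw 3.84 w 0.0434 F [-2.7  0.3  7.3] q6 0.97
row [-0.0009  0.0007  0.0038] [-0.0004 -0.0013  0.0007] dist 0.0039 rot 0.1
```

View pics/w14.png

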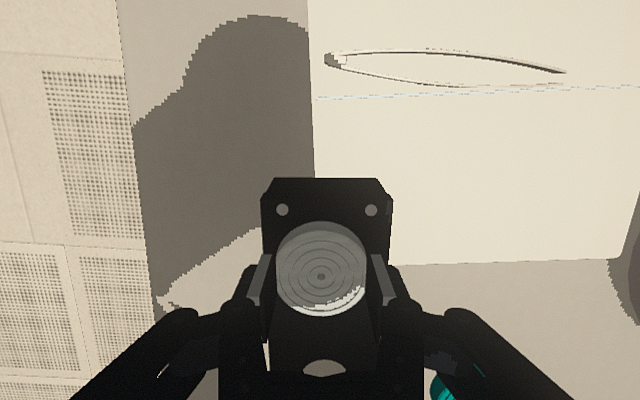

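Emit:
play_rows(moves=[[0,0,-0.003,0,0,0,-1],[0,0,-0.01,0,0,0,-1],[0,0,-0.02,0,0,0,-1],[0,0,-0.03,0,0,0,-1],[0,0,-0.035,0,0,0,-1]])

```text
time: 10.22
tool_pos: [0.6008, 0.2286, 0.0895]
orientation: [0.999, 0.033, 0.001, -0.001]
contact_force: [0.5, -0.1, -0.9]
gripper_width: 0.0433
```

Emit:
play_rows(moves=[[0,0,-0.02,0,0,0,-1],[0,0,-0.05,0,0,0,-1],[0,0,-0.08,0,0,0,-1],[0,0,-0.1,0,0,0,-1],[0,0,-0.11,0,0,0,-1]])

```text
time: 10.63
tool_pos: [0.6013, 0.2289, 0.2016]
orientation: [0.999, 0.033, 0.002, -0.001]
contact_force: [0.2, 1.3, -0.0]
gripper_width: 0.0434
```

```bash
python3 -c "
from h import *
im,d,K,T=cap('wrist','w15');s,d,K,T=cap('side','s15');go([.5997,.2277,.2],3.8)
o=env.observe();u,v=proj(o['tool_pos'],K,T).astype(int);print(u,v)
cv2.imwrite('pics/z15.png',cv2.resize(s[v-45:v+45,u-50:u+50,::-1],None,fx=6,fy=6,interpolation=2))
s,d,K,T=cap('scene','c15')
u,v=proj(o['tool_pos'],K,T).astype(int);print(u,v)
cv2.imwrite('pics/z16.png',cv2.resize(s[v-45:v+45,u-50:u+50,::-1],None,fx=6,fy=6,interpolation=2))
"
```

```text
t 10.73 pos [0.6009 0.2288 0.1997] yaw 3.81 w 0.0433 F [ 0.2  0.8 -2.2] q6 0.97
row [-0.0013  0.001  -0.0003] [-0.0021 -0.0034  0.0002] dist 0.0016 rot 0.2
374 141
276 213
```

View pics/z15.png

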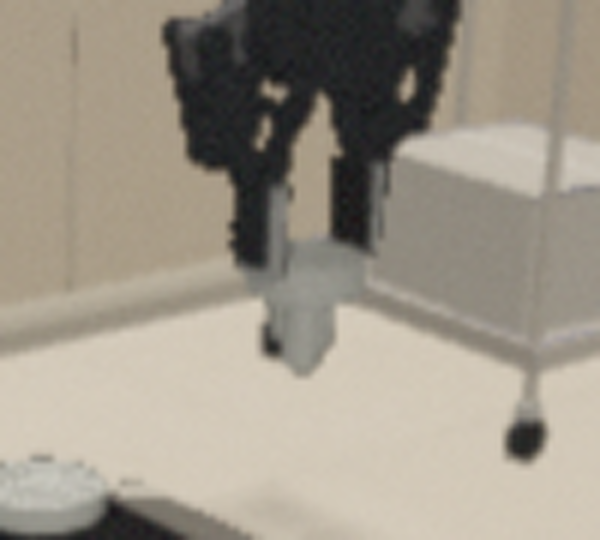

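View pics/z16.png

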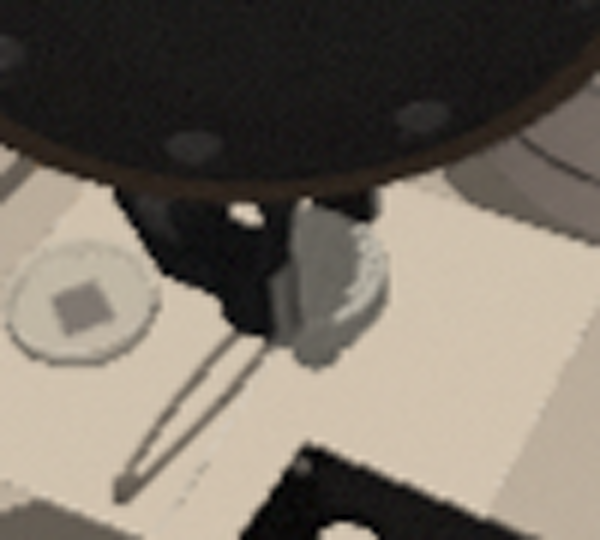

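View pics/w15.png

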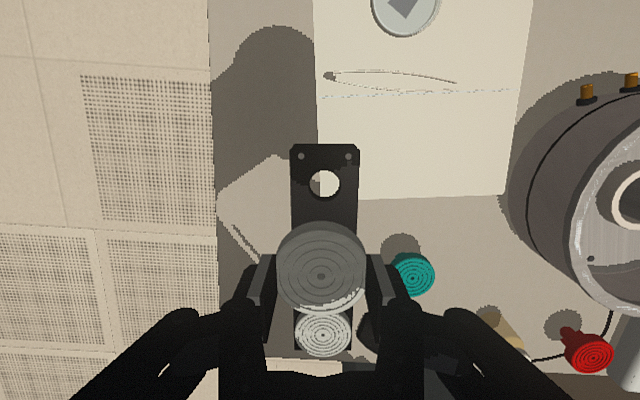

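```bash
python3 -c "
from h import *
D=np.load('pics/s15.npz');K,T=D['K'],D['T']
p=np.array([.6009,.2288,.1997])
for dz in (0,-.0077,-.0417): print(dz,proj(p+[0,0,dz],K,T).round(1))
u=T[0,:3]; 
a=proj(p+[0,0,-.03],K,T); b=proj(p+[0,0,-.03]+u*.026,K,T); print('26mm px',b-a)
c=-T[:3,:3].T@T[:3,3]; print(c, np.degrees(np.arctan2(*(p-c)[[1,0]])))
im=D['im']; print(im[180-8:180+28:1, 355:395].max(2)[::3].tolist()) if 0 else None
cv2.imwrite('pics/z17.png',cv2.resize(im[125:165,350:400,::-1],None,fx=12,fy=12,interpolation=0))
"
```

```text
0 [374.6 141.5]
-0.0077 [374.5 144.6]
-0.0417 [373.8 158.2]
26mm px [10.8506832  0.       ]
[ 1.24020571 -0.34224911  0.46671704] 138.22771205908796
```

View pics/z17.png

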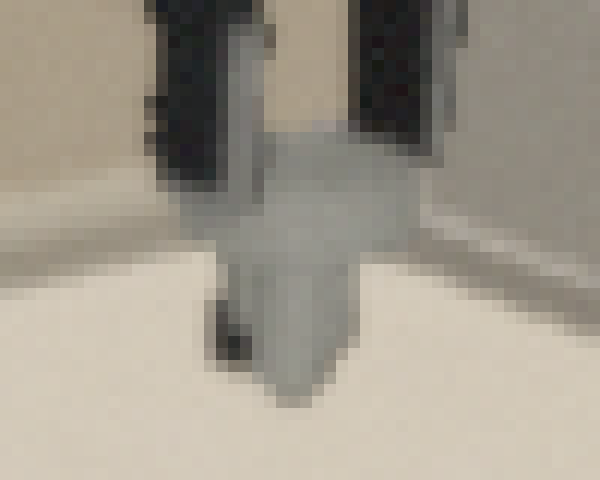

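```bash
python3 -c "
from h import *
for f,p in (('w15',(.6009,.2288,.1999)),('w14',(.6006,.2285,.0538))):
  D=np.load('pics/'+f+'.npz');K,T,im=D['K'],D['T'],D['im']
  q=ray(320.5,276.3,K,T,p[2]+.0063); print(q, q-p)
cv2.imwrite('pics/z18.png',cv2.resize(np.load('pics/w15.npz')['im'][210:330,260:380,::-1],None,fx=5,fy=5,interpolation=2))
go([.612,-.064,.2],17)
"
```

```text
[0.5988534  0.22988588 0.2062    ] [-0.0020466   0.00108588  0.0063    ]
[0.59920908 0.22960871 0.0601    ] [-0.00139092  0.00110871  0.0063    ]
t 10.78 pos [0.5999 0.2283 0.1975] yaw 3.80 w 0.0434 F [-0.2 -0.1 -0.9] q6 0.97
row [-0.0073  0.2925 -0.0028] [-0.0009 -0.0007 -0.22  ] dist 0.2926 rot 13.2
```

View pics/z18.png

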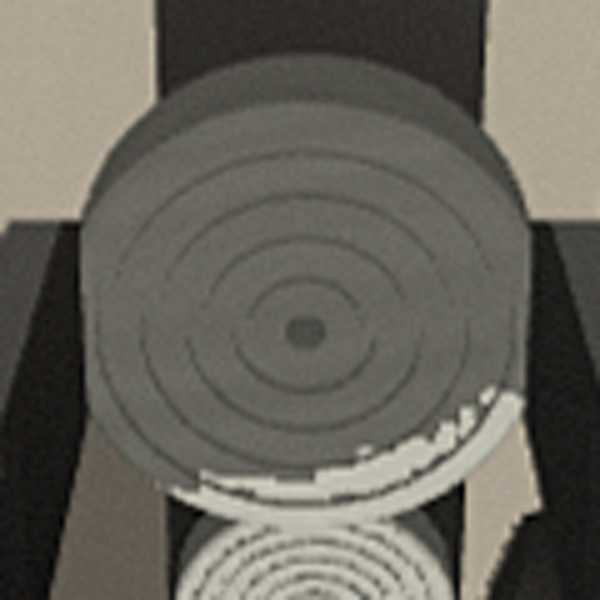

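Emit:
play_rows(moves=[[0,0.038,-0.003,0,0,-0.1,-1],[-0.002,0.076,-0.003,0,0,-0.2,-1],[-0.003,0.115,-0.003,0,0,-0.22,-1],[-0.004,0.15,-0.003,0,0,-0.22,-1],[-0.005,0.19,-0.003,0,0,-0.22,-1]])

```text
time: 11.2
tool_pos: [0.6064, 0.037, 0.1979]
orientation: [0.989, 0.148, -0.002, 0.0]
contact_force: [1.0, -0.6, -1.1]
gripper_width: 0.0434
```

```bash
python3 -c "
from h import *
go([.6137,-.065,.2],17)
"
```

```text
t 11.20 pos [0.6064 0.037  0.1979] yaw 17.05 w 0.0434 F [ 1.  -0.6 -1.1] q6 1.49
row [-0.0229  0.0997 -0.002 ] [-0.0004  0.0032  0.0009] dist 0.1023 rot 0.2
```

Emit:
play_rows(moves=[[-0.008,0.035,-0.002,0,0,0,-1],[-0.016,0.07,-0.002,0,0,0,-1],[-0.021,0.092,-0.002,0,0,0,-1],[-0.023,0.1,-0.002,0,0,0,-1],[-0.023,0.1,-0.002,0,0,0,-1]])

```text
time: 11.62
tool_pos: [0.6138, -0.066, 0.2]
orientation: [0.989, 0.146, -0.002, -0.0]
contact_force: [0.7, 1.4, -0.8]
gripper_width: 0.0434
```

```bash
python3 -c "
from h import *
im,d,K,T=cap('wrist','w16');go([.6137,-.065,.2],17)
cv2.imwrite('pics/z19.png',cv2.resize(im[150:330,230:410,::-1],None,fx=4,fy=4,interpolation=2)[:600])
s,d,K,T=cap('side','s16');
cv2.imwrite('pics/z20.png',cv2.resize(s[150:220,220:310,::-1],None,fx=8,fy=8,interpolation=2))
"
```

```text
t 11.67 pos [ 0.6141 -0.0648  0.2004] yaw 16.89 w 0.0433 F [-0.6 -0.2 -1.3] q6 1.66
row [-0.0004  0.0001  0.0004] [-0.0007  0.0027 -0.0018] dist 0.0006 rot 0.2
```

View pics/z19.png

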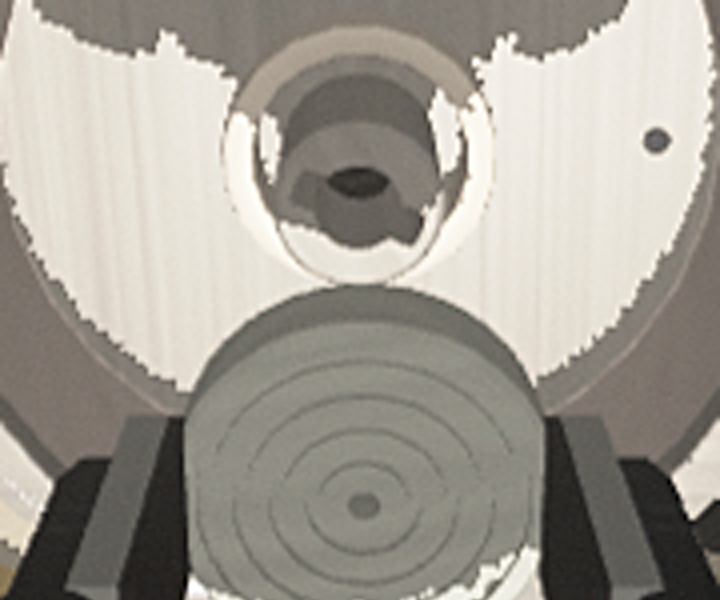

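View pics/z20.png

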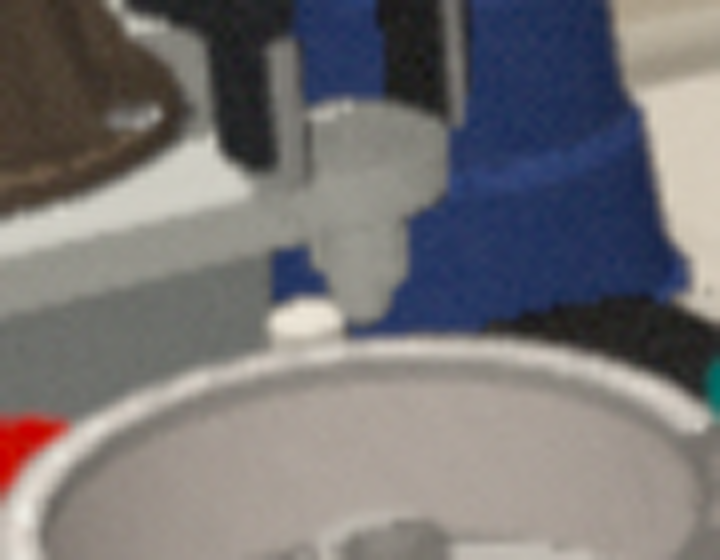

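```bash
python3 -c "
from h import *
D=np.load('pics/w16.npz');K,T=D['K'],D['T']
f=lambda u,v,z:ray(u/4+230-.375,v/4+150-.375,K,T,z)
c=f(363,506,.2067)
h=f(358.5,202,.094)
print('chuck',c,'hub',h)
a,b=f(298,178,.094),f(420,228,.094);print((a+b)/2,np.linalg.norm(a-b),np.degrees(np.arctan2(*(a-b)[[1,0]])))
t=f(360,122,.094);x=np.array([np.cos(.295),np.sin(.295),0]);print('from hub top edge',t-.018*x)
l,r=f(278,205,.094),f(440,205,.094);print((l+r)/2,np.linalg.norm(l-r))
go([.6137,-.065,.14],37)
D=np.load('pics/s16.npz');K,T=D['K'],D['T'];p=np.array([.6137,-.065,.17])
print(np.linalg.norm(proj(p+T[0,:3]*.026,K,T)-proj(p,K,T)))
"
```

```text
chuck [ 0.61279235 -0.06497166  0.2067    ] hub [ 0.61287906 -0.06384655  0.094     ]
[ 0.61269231 -0.06409678  0.094     ] 0.027061227099874255 83.46521439672523
from hub top edge [ 0.6118682  -0.06449522  0.094     ]
[ 0.61229039 -0.06413059  0.094     ] 0.03300725370640427
t 11.72 pos [ 0.6143 -0.0639  0.2007] yaw 16.96 w 0.0433 F [ 0.2  0.8 -1.3] q6 1.66
row [-0.0007  0.0009  0.0607] [-0.001   0.0021 -0.334 ] dist 0.0607 rot 20.0
13.118317558823264
```

```bash
python3 -c "
from h import *
go([.6133,-.0652,.142],22)
"
```

```text
t 11.72 pos [ 0.6143 -0.0639  0.2007] yaw 16.96 w 0.0433 F [ 0.2  0.8 -1.3] q6 1.66
row [-0.0012  0.001   0.0587] [-0.0008  0.0022 -0.084 ] dist 0.0587 rot 5.0
```

Emit:
play_rows(moves=[[-0.001,0.0005,0.015,0,0,-0.084,-1],[-0.001,0.0005,0.03,0,0,-0.084,-1],[-0.001,0.0005,0.045,0,0,-0.084,-1],[-0.001,0.0005,0.055,0,0,-0.084,-1],[-0.001,0.0005,0.058,0,0,-0.084,-1]])

```text
time: 12.13
tool_pos: [0.613, -0.0636, 0.1419]
orientation: [0.981, 0.192, -0.002, -0.0]
contact_force: [-0.4, -0.3, -1.7]
gripper_width: 0.0433
```

Emit:
play_rows(moves=[[0,0,0,0,0,0,-1],[0,0,0,0,0,0,-1],[0,0,0,0,0,0,-1],[0,0,0,0,0,0,-1],[0,0,0,0,0,0,-1]])

```text
time: 12.55
tool_pos: [0.6146, -0.0648, 0.1451]
orientation: [0.982, 0.191, 0.001, 0.0]
contact_force: [1.1, -0.0, -0.9]
gripper_width: 0.0432
```

```bash
python3 -c "
from h import *
go([.6133,-.0652,.128],22)
s,d,K,T=cap('side','s17');
cv2.imwrite('pics/z21.png',cv2.resize(s[170:260,220:320,::-1],None,fx=7,fy=7,interpolation=2)[:600])
im,d,K,T=cap('wrist','w17');
"
```

```text
t 12.55 pos [ 0.6146 -0.0648  0.1451] yaw 22.05 w 0.0432 F [ 1.1 -0.  -0.9] q6 1.74
row [-0.0013 -0.0001  0.0171] [ 0.0003 -0.0012  0.0008] dist 0.0171 rot 0.1
```

View pics/z21.png

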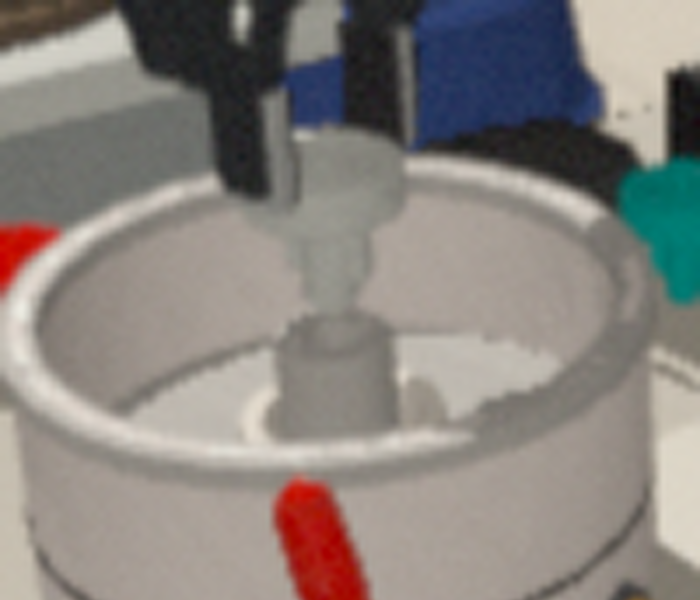

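View pics/w17.png

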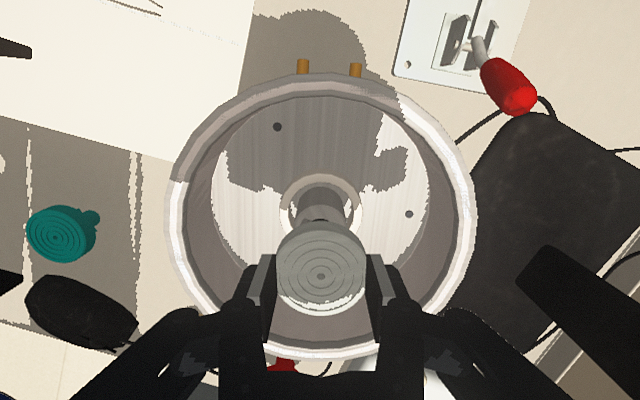

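Emit:
play_rows(moves=[[-0.001,0,0.003,0,0,0,-1],[-0.001,0,0.006,0,0,0,-1],[-0.001,0,0.009,0,0,0,-1],[-0.001,0,0.012,0,0,0,-1],[-0.001,0,0.014,0,0,0,-1]])

```text
time: 13.07
tool_pos: [0.613, -0.0652, 0.1296]
orientation: [0.982, 0.191, -0.0, -0.0]
contact_force: [0.3, -0.5, -0.8]
gripper_width: 0.0433
```

Emit:
play_rows(moves=[[0,0,0.001,0,0,0,-1],[0,0,0.002,0,0,0,-1],[0,0,0.003,0,0,0,-1],[0,0,0.004,0,0,0,-1],[0,0,0.004,0,0,0,-1]])

```text
time: 13.48
tool_pos: [0.6132, -0.0652, 0.1261]
orientation: [0.982, 0.191, -0.0, -0.0]
contact_force: [0.4, -0.3, -1.2]
gripper_width: 0.0436
```

Emit:
play_rows(moves=[[0,0,0.001,0,0,0,-1],[0,0,0.002,0,0,0,-1],[0,0,0.003,0,0,0,-1],[0,0,0.0035,0,0,0,-1],[0,0,0.0035,0,0,0,-1]])

```text
time: 13.9
tool_pos: [0.6135, -0.0651, 0.1237]
orientation: [0.982, 0.191, 0.0, 0.0]
contact_force: [-2.2, 0.7, 5.7]
gripper_width: 0.0437
```

Emit:
play_rows(moves=[[0,0,0.0005,0,0,-0.04,-1],[0,0,0.0005,0,0,-0.08,-1],[0,0,0.0005,0,0,-0.12,-1],[0,0,0.0005,0,0,-0.16,-1],[0,0,0.0005,0,0,-0.16,-1]])

```text
time: 14.32
tool_pos: [0.6138, -0.0653, 0.1237]
orientation: [0.962, 0.274, 0.001, 0.0]
contact_force: [-2.6, -0.1, 7.4]
gripper_width: 0.0435
```

Emit:
play_rows(moves=[[0,0,0,0,0,-0.03,-1],[0,0,0,0,0,-0.06,-1],[0,0,0,0,0,-0.09,-1],[0,0,0,0,0,-0.1,-1],[0,0,0,0,0,-0.1,-1]])

```text
time: 14.73
tool_pos: [0.6137, -0.0653, 0.1236]
orientation: [0.946, 0.323, 0.001, 0.0]
contact_force: [-2.4, -0.9, 6.7]
gripper_width: 0.0434
```

Yaw is about 37.6. I'll continue.

Emit:
play_rows(moves=[[0,0,0,0,0,-0.03,-1],[0,0,0,0,0,-0.06,-1],[0,0,0,0,0,-0.09,-1],[0,0,0,0,0,-0.1,-1],[0,0,0,0,0,-0.1,-1]])

```text
time: 15.15
tool_pos: [0.6136, -0.0652, 0.1236]
orientation: [0.928, 0.372, 0.001, 0.0]
contact_force: [-3.0, -0.5, 7.9]
gripper_width: 0.0435
```

Emit:
play_rows(moves=[[0,0,0,0,0,-0.03,-1],[0,0,0,0,0,-0.06,-1],[0,0,0,0,0,-0.09,-1],[0,0,0,0,0,-0.1,-1],[0,0,0,0,0,-0.1,-1]])

```text
time: 15.57
tool_pos: [0.6135, -0.0653, 0.1236]
orientation: [0.907, 0.42, 0.0, 0.0]
contact_force: [-2.5, 0.5, 8.0]
gripper_width: 0.0433
```

Emit:
play_rows(moves=[[0,0,0,0,0,-0.03,-1],[0,0,0,0,0,-0.06,-1],[0,0,0,0,0,-0.09,-1],[0,0,0,0,0,-0.1,-1],[0,0,0,0,0,-0.1,-1]])

```text
time: 15.98
tool_pos: [0.6133, -0.0653, 0.1235]
orientation: [0.884, 0.467, 0.0, 0.0]
contact_force: [-2.9, -0.3, 6.7]
gripper_width: 0.0436
```

```bash
python3 -c "
from h import *
go([.6133,-.0652,.128],22)
s,d,K,T=cap('side','s18');
cv2.imwrite('pics/z22.png',cv2.resize(s[170:260,220:320,::-1],None,fx=7,fy=7,interpolation=2)[:600])
"
```

```text
t 15.98 pos [ 0.6133 -0.0653  0.1235] yaw 55.71 w 0.0436 F [-2.9 -0.3  6.7] q6 2.33
row [ 0.     -0.0001 -0.0045] [ 6.000e-04 -4.000e-04  5.618e-01] dist 0.0045 rot 33.7
```

View pics/z22.png

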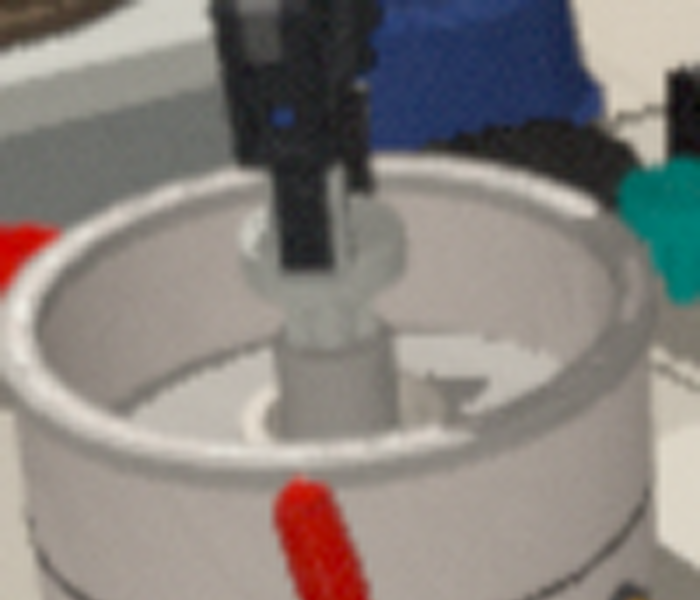

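```bash
python3 -c "
from h import *
for i,f in enumerate(('s18','s16')):
  s=np.load('pics/'+f+'.npz')['im']
  r=s[192:232,248:288] if f=='s18' else s[165:205,248:288]
  cv2.imwrite('pics/z23%d.png'%i,cv2.resize(cv2.convertScaleAbs(r[:,:,::-1],alpha=1.5,beta=-40),None,fx=14,fy=14,interpolation=0))
"
```

```text
(no output)
```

View pics/z230.png

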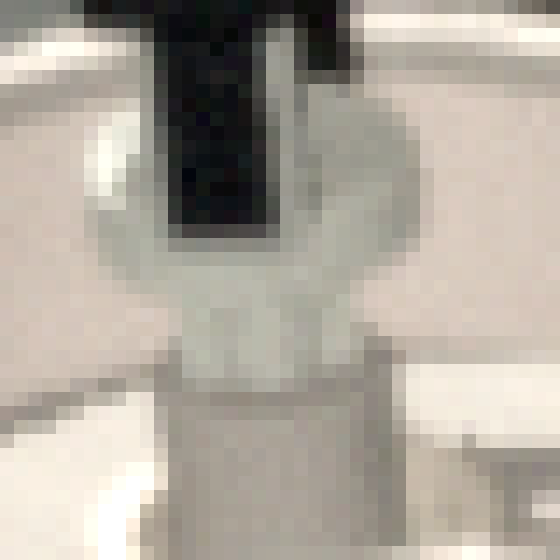

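View pics/z231.png

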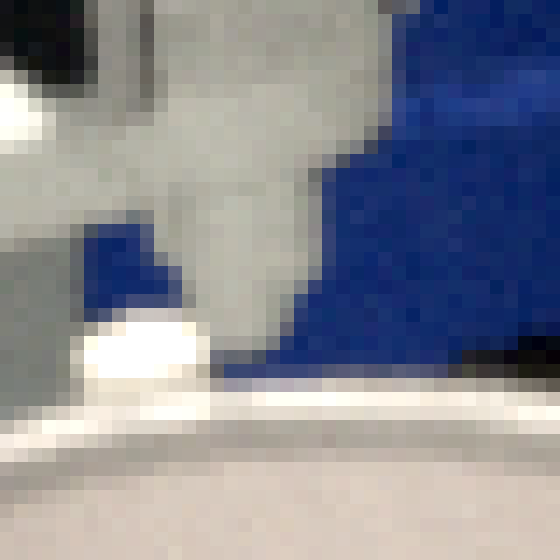

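Emit:
play_rows(moves=[[0,0,0,0,0,-0.04,-1],[0,0,0,0,0,-0.08,-1],[0,0,0,0,0,-0.12,-1],[0,0,0,0,0,-0.16,-1],[0,0,0,0,0,-0.16,-1]])

```text
time: 16.45
tool_pos: [0.6132, -0.0653, 0.1231]
orientation: [0.842, 0.54, 0.0, 0.0]
contact_force: [-2.6, 0.4, 5.0]
gripper_width: 0.0433
```

Emit:
play_rows(moves=[[0,0,0,0,0,-0.04,-1],[0,0,0,0,0,-0.08,-1],[0,0,0,0,0,-0.12,-1],[0,0,0,0,0,-0.16,-1],[0,0,0,0,0,-0.16,-1]])

```text
time: 16.87
tool_pos: [0.6129, -0.0652, 0.1221]
orientation: [0.794, 0.608, -0.0, -0.0]
contact_force: [-1.0, -0.8, 0.2]
gripper_width: 0.0436
```

Force fell to zero at yaw ≈ 75°, so the keys appear to have dropped in. I'll probe downward.

Emit:
play_rows(moves=[[0,0,0.001,0,0,0,-1],[0,0,0.002,0,0,0,-1],[0,0,0.003,0,0,0,-1],[0,0,0.004,0,0,0,-1],[0,0,0.004,0,0,0,-1]])

```text
time: 17.28
tool_pos: [0.613, -0.0652, 0.1179]
orientation: [0.794, 0.608, -0.0, -0.0]
contact_force: [-1.7, 0.7, -1.3]
gripper_width: 0.0437
```

```bash
python3 -c "
from h import *
go([.6133,-.0652,.128],75)
print(env.observe()['wrist_torque'])"
```

```text
t 17.28 pos [ 0.613  -0.0652  0.1179] yaw 74.82 w 0.0437 F [-1.7  0.7 -1.3] q6 2.67
row [ 0.0001  0.0003 -0.0101] [-0.0006  0.0002 -0.003 ] dist 0.0101 rot 0.2
[ 0.18335326  0.62573127 -0.05031834]
```

Emit:
play_rows(moves=[[0,0,0.002,0,0,0,-1],[0,0,0.004,0,0,0,-1],[0,0,0.006,0,0,0,-1],[0,0,0.008,0,0,0,-1],[0,0,0.009,0,0,0,-1]])

```text
time: 17.7
tool_pos: [0.613, -0.0652, 0.1089]
orientation: [0.794, 0.608, -0.0, -0.0]
contact_force: [-2.6, 2.1, 1.5]
gripper_width: 0.043
```

Emit:
play_rows(moves=[[0,0,0.001,0,0,0,-1],[0,0,0.002,0,0,0,-1],[0,0,0.003,0,0,0,-1],[0,0,0.004,0,0,0,-1],[0,0,0.005,0,0,0,-1]])

```text
time: 18.12
tool_pos: [0.6131, -0.0652, 0.1051]
orientation: [0.794, 0.608, -0.0, 0.0]
contact_force: [-7.3, 1.6, 10.2]
gripper_width: 0.0435
```

Emit:
play_rows(moves=[[0,0,0.001,0,0,0,-1],[0,0,0.002,0,0,0,-1],[0,0,0.003,0,0,0,-1],[0,0,0.003,0,0,0,-1],[0,0,0.003,0,0,0,-1]])

```text
time: 18.53
tool_pos: [0.6131, -0.0652, 0.1026]
orientation: [0.794, 0.608, 0.0, 0.0]
contact_force: [-8.0, 3.8, 12.3]
gripper_width: 0.0435
```

Emit:
play_rows(moves=[[0,-0.001,0.0005,0,0,0,-1],[0,-0.001,0.001,0,0,0,-1],[0,-0.001,0.0015,0,0,0,-1],[0,-0.001,0.002,0,0,0,-1],[0,-0.001,0.002,0,0,0,-1]])

```text
time: 18.95
tool_pos: [0.613, -0.0651, 0.1017]
orientation: [0.794, 0.608, 0.001, 0.001]
contact_force: [-7.9, 2.4, 17.3]
gripper_width: 0.0437
```

Emit:
play_rows(moves=[[0,-0.001,0.0005,0,0,0,-1],[0,-0.001,0.001,0,0,0,-1],[0,-0.001,0.0015,0,0,0,-1],[0,-0.001,0.0015,0,0,0,-1],[0,-0.001,0.0015,0,0,0,-1]])

```text
time: 19.37
tool_pos: [0.613, -0.065, 0.1016]
orientation: [0.794, 0.608, 0.002, 0.002]
contact_force: [-8.8, 1.5, 23.9]
gripper_width: 0.0432
```

```bash
python3 -c "
from h import *
s,d,K,T=cap('side','s19');go([.6133,-.0652,.128],75)
cv2.imwrite('pics/z24.png',cv2.resize(s[170:260,220:320,::-1],None,fx=7,fy=7,interpolation=2)[:600])
im,d,K,T=cap('wrist','w19');print(env.observe()['wrist_torque'])
"
```

```text
t 19.42 pos [ 0.613  -0.065   0.1016] yaw 74.92 w 0.0434 F [-8.7  2.1 23.6] q6 2.67
row [-0.0001  0.0004 -0.0264] [ 0.0044 -0.0003 -0.0013] dist 0.0264 rot 0.3
[ 0.6297781   3.5797292  -0.11704564]
```

View pics/z24.png

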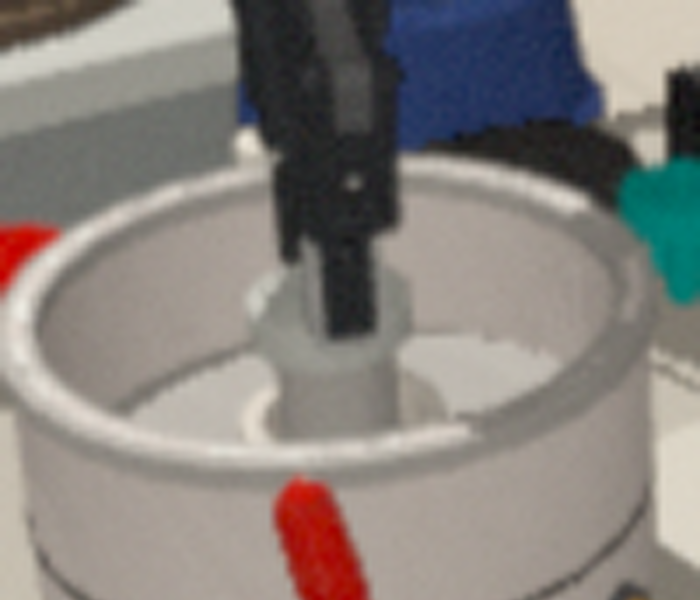

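View pics/w19.png

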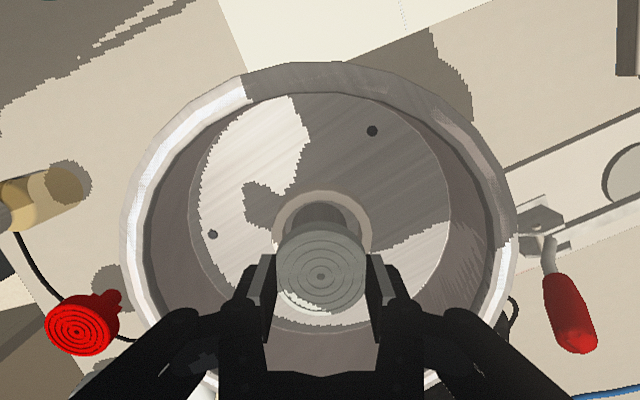

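```bash
python3 -c "
from h import *
env.close_job(); print(env.observe()['contact_force'],env.observe()['tool_pos'])
"
```

```text
the job is handed in; nothing more can be done
the job is handed in; nothing more can be done
```

The collar is on the bowl floor round the hub, and the smaller chuck is fully home in the hub. I handed the job in at about 19.5 s, with the gripper still holding the chuck and pressing it down. I don't have the verdict.

**What I did**
- **Collar:** I set it down under contact (about 10 N on the floor) and then let go.
- **Chuck:** I lifted the smaller chuck out, put its stem in the bore and turned it with light pressure. The keys slipped in at a tool angle of about 75°, and I pushed it down against the seal.

**Last checks**
- **Collar:** after release the wrist picture put it about 1 mm from the hub axis by one edge and about 4 mm by another estimate; the limit is 8 mm. It looked flat, and was still in place in the last pictures.
- **Chuck depth:** the tool stopped at z = 0.1016 m, as worked out for the disc lying on the hub. It stayed there while the downward force rose from 17 to 24 N, more than the spring's 12 N.
- **Grip:** it was commanded at 80 N throughout. The side picture shows the disc sitting on the hub.

**What disagreed**
- **Key direction:** I first guessed from the side view that the keys would line up near 40°. That was about 35° off, so I found the keyways by feel.
- **Gripper opening:** it read 43.4 mm on the 48 mm disc. The fingers hold only about the top 6 mm of the disc, but the readings showed no slipping.
- **Sideways force:** about 9 N was left on the tool at the end; two small shifts of the arm did not reduce it.
- **Not checked:** I did not look at the larger chuck or the bench items again at the end. I saw no sign of touching them.

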